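# Hang the specimen basket on the immersion lift and close its interlocked guard

## Robot

A 6-joint arm with a two-finger parallel gripper is mounted at the origin on the work surface. World frame = base frame: x ahead of the robot, y to its left, z up, the work surface at z = 0. Lengths are in m, angles in rad, forces in N, time in s.
With the tool pointing down it reaches from about 0.325 to 0.775 m from the base axis. Payload 5.5 kg.
Tool frame: the origin (TCP) lies between the finger pads; the fingertips stand 8 mm ahead of it and the grasp point (between the pads) lies 11 mm behind it (tcp_to_tips is the distance from the TCP to the fingertips, in m); z points along the fingers, y is the direction in which the jaws open and shut (so a half turn about z gives the same grasp; the last joint's range is limited). The gripper opens to 88 mm and grips with 3 to 60 N. Pads are 20 mm wide; open, the fingers measure 115 mm over their backs; the gripper's body (75 mm by 178 mm) begins 61 mm behind the grasp point.
Start: joints at [1.131, 0.091, 1.231, -0, 1.82, -0.057], TCP at [0.224, 0.557, 0.231] pointing down, gripper open.
Joint ranges: [-2.87, 2.87], [-0.86, 2.18], [0.17, 2.46], [-1.51, 4.65], [0.06, 2.69], [-2.65, 2.65]. Speed limits (rad/s): [2.57, 2.57, 3.01, 3.14, 3.14, 3.14].

## Interface

Orientations are given as a unit quaternion [w, x, y, z].
In Python, from bench import * gives the robot as it stands. Calls block until the motion is done:
- move_to(position, orientation): joint-space move of the TCP to a pose.
- move_l(position, speed=0.15, orientation=None): straight line of the TCP; orientation=None keeps the orientation; speed is the mean speed in m/s.
- movej(angles): joint-space move.
- gripper_open() and close(): open the fingers fully, or close them until they stop; the grip force is fixed at half the most.
- hold(seconds).
- inverse_kinematics(position, orientation): joint angles nearest the present ones, or None.
- state(): the state.
- get_image(name): name is "scene" or "side" or "wrist"; returns a dict with "frame" (384x512x3 uint8, blue, green, red), "depth" (384x512 float32, m along the optical axis (not along the pixel's ray), 0 where there is no reading), "camera_matrix" (3x3 intrinsics, pixels), "view" (4x4, takes a point from world to camera coordinates). Camera axes: x right, y up, looking along -z (the intrinsics and any distortion apply to the point x, -y, -z); pixel columns grow to the right and rows downward; lengths in m; the calibration is good to about 2 mm. The wrist camera is an equidistant fisheye: a pixel r from the principal point sees the ray r / f radians off the axis. A picture is of the moment at which its call begins.
A pose or a line that the arm cannot do raises IKError and nothing moves.
- job_done(): hands the job in, once; it reports no verdict.
The state is a dict: "time": time; "joint_pos": joint angles; "dq": joint speeds; "joint_torque": joint torques, N m; "ee_pos": TCP position; "ee_rot": TCP orientation; "ft_force": force on the tool from outside, world axes, zero at the start; "moment": the same for the moment, N m; "finger_gap": finger opening in m.
Only numpy, scipy, OpenCV 4.12 (cv2) and the standard library are available. Lean on these libraries where they do the work, as an engineer would, in place of code of your own. Each camera call takes 0.05 s, during which the arm holds its last target.

## Task

Load the immersion lift: hang the basket of test pieces by its handle on the lift's hook, keeping the basket upright so that nothing spills, and let go of it. Then take the clear splash guard from its stand, lower it into the two channels in front of the tank and press it fully home without forcing it, so that its tongue works the interlock switch, and let go. Leave the other things on the bench where they are.

Things in the scene. Friction and masses are not known exactly. Their poses are not given: they have to be found in the camera images.
- lift_unit: Fixed immersion lift on the bench; origin on the bench straight below the hook, z up, front (-x of its frame) to the robot, turned by up to 0.12 rad. In its frame, mm: steel tray 12 high, x -160 to 140, y -151 to 99; open steel tank 150 x 150, rim 75 high, centred on the origin under the hook. The black interlock switch, 34 x 31, top at 85, stands beside the guard's place.
- drive_head (a point): Centre of the underside of the grey drive head, 375 mm above the bench; box of 80 x 80 mm, 75 high, reaching 40 mm beyond this point on each side, right above the hook: a gripper pointing straight down is blocked by it. One tilted about 35 to 45 degrees, fingers pointing forward (+x of the lift unit) and down, passes in front.
- column_foot (a point): Foot, at bench height, of the lift's aluminium column, 50 x 50 mm, 472 high, at the +y side of the tank. An arm 50 mm wide, 395 to 445 mm up, runs from it to the drive head; an operator box 60 x 45 mm hangs on its outside (+y), 210 to 310 mm up.
- hook: Steel J hook of 7 mm wire at the end of a vertical lift rod below the drive head; origin on its seat surface, 215 to 240 mm above the bench; axes as the lift unit. It lies in the x-z plane, open to the front (-x): rod axis at x +11 mm, tip at x -13 mm, top of the tip 17.5 mm above the seat, gap between them at least 15 mm. It does not swing; its height stays (80 N to shift).
- hook_seat (a point): The point on the seat surface of the hook where the basket's handle bar comes to rest (the bar's centre then lies 3 mm above it).
- basket: Steel wire basket 58 (x) x 50 (y) x 50 mm high holding test pieces, 0.25 to 0.5 kg, loose on the bench; origin at the centre of its underside. Fixed handle, the same front and back: two upright flat straps, 18 mm wide in x, 3 thick, outer faces 50 mm apart in y, rising from the sides to 125 mm, joined at the top by a 6 mm round bar along y.
- basket_grip (a point): Centre of the place to grip the basket's handle, 88 mm above its underside, half-way between the straps; axes as the basket (z up, y across the straps). Gripped across the straps' outer faces (50 mm), the hook passes between the fingers, under the bar.
- bail_bar (a point): Middle of the handle's top bar (bar centre), 130 mm above the basket's underside, 42 mm above basket_grip; the bar is kinked up by 5 mm there to centre itself on a hook.
- guard: Splash guard: upright clear sheet in an aluminium frame, 8 (x) x 160 (y) x 160 mm, 0.25 to 0.37 kg, loose, standing in its grey stand; origin at guard_foot. In place its axes are those of the lift unit.
- guard_grip (a point): Centre of the black grip on the guard's top edge, axes as the guard; the grip is 14 (x) x 34 (y) mm and 40 high, from 160 to 200 mm above the guard's bottom edge; this point is 182 mm above the bottom edge and 30 mm to -y of the guard's middle.
- guard_foot (a point): Middle of the guard's bottom edge.
- tongue_tip (a point): Middle of the lower end of the guard's flat steel tongue, 4 (x) x 16 (y) mm, 56 long, pointing straight down from a bracket at the guard's -y end; 122 mm to -y of the guard's middle, 43 mm above its bottom edge.
- slot_mouth (a point): Nominal middle of the upward mouth of the switch's slot, 6.4 (x) x 19 (y) mm with a 2 mm chamfer, 85 mm above the bench, at x -125, y -122 mm of the lift unit. The switch is bolted through slotted holes: the real slot stands up to 6 mm to either side along y, so feel for it; x and height are as given. With the guard home the tongue is 30 mm deep.
- guard_seat (a point): Middle of the guard's place, on the tray 12 mm above the bench (x -125 mm of the lift unit), where guard_foot comes when home. Two aluminium U channels take the guard's ends: slot 14 mm wide in x, end walls at y -90 and +90 mm, walls up to 82 mm above the bench with flared lips to 91.
- switch_cam (a joint): The cam in the switch slot, m: 0 untouched, 0.008 fully worked. The tongue meets it 22 mm below the mouth, 8 mm before the guard is home, and must push it down with about 7 N (never over 60 N), more than the guard's own weight; it stays where it is pushed.
- stand: Fixed grey parking stand of the guard, 80 (x) x 150 (y) mm; origin on the bench below its middle. The guard's bottom edge stands 8 mm above the bench between two pairs of cheeks 44 mm high (11 mm slot along y); lift it straight out.
- crucible_a: Bystander: white porcelain crucible, 52 mm wide, 42 high; origin under its foot.
- crucible_b: Bystander: smaller white porcelain crucible, 44 mm wide, 36 high; origin under its foot.
- jar_cap: Bystander: screw cap lying on the bench, 48 mm wide, 12 high; origin at its underside.
- beaker: Bystander: glass beaker, 68 mm wide, 85 high; origin under its foot.
- tongs: Bystander: steel crucible tongs lying flat, 240 mm long (x), 10 high; origin on the bench below the rivet.
- bottle: Bystander: brown bottle, 70 mm wide, 160 high; origin under its foot.
- jar: Bystander: white jar, 56 mm wide, 95 high; origin under its foot.
Not all that is in view belongs to the job. Leave any purple look-alike of the basket alone.

How it is judged:
On the way, in this order (a step that is already met when the one before it is completed fails the run):
1. the basket hangs still by its handle bar in the hook, let go (horizontal distance between bail_bar and hook_seat below 0.012 m and z of bail_bar in the frame of hook_seat between -0.002 and 0.01 m and contact force between basket and hook above 1 N and angle between basket_grip's own z axis and vertical below 0.25 rad and linear speed of basket below 0.05 m/s and contact force between the fingers and basket below 0.1 N), for 0.2 s.
2. the guard is fully home in its channels with its tongue working the switch (value of joint switch_cam above 0.0065 m and horizontal distance between tongue_tip and slot_mouth below 0.01 m and z of tongue_tip in the frame of slot_mouth below -0.027 m and distance between guard_foot and guard_seat below 0.01 m and angle between guard_grip's own z axis and vertical below 0.1 rad and linear speed of guard below 0.02 m/s), for 0.2 s.
At the end, for the whole second after the job is handed in: Basket hangs still on the hook by its bar (within 12 mm of the seat in plan, -2 to 10 mm in height), within 0.25 rad of upright, let go; guard let go and upright within 0.1 rad, foot within 10 mm of its seat, tongue over 27 mm deep and within 10 mm of the nominal slot, cam pushed over 6.5 mm (all of step 1 and all of step 2 and contact force between the fingers and guard below 0.1 N); the robot touches nothing.
It fails at once if the basket is tipped more than 0.6 rad from upright (angle between basket_grip's own z axis and vertical above 0.6 rad).
It fails at once if the guard is forced against the lift unit or its switch with more than 60 N (contact force between guard and lift_unit above 60 N).
It fails at once if another thing on the bench is moved more than 30 mm (distance of any of crucible_a, crucible_b, jar_cap, beaker, tongs, bottle, jar from where it was at the start of the episode above 0.03 m).
It also fails if it takes over 72 s, if anything falls off the work surface, if the arm or the gripper's body presses on something with over 40 N, if the wrist force passes 120 N, or if a joint passes its speed limit or range.

## Working session

There is one attempt and no reset: what is moved stays moved. The work goes in short steps, each a Python script; the robot and the scene stay as the last script left them, time stands still between calls to the robot, and variables do not carry over. Pictures are saved under pics/ and viewed, and the job is handed in when it is done.

```bash
ls -la; mkdir -p pics; python3 - <<'E'
from bench import *
import cv2, numpy as np
print(state())
for n in ["scene","side","wrist"]:
    d=get_image(n); cv2.imwrite(f"pics/{n}0.png",d["frame"]); np.savez(f"pics/{n}0.npz",**{k:d[k] for k in d})
    print(n,d["camera_matrix"],d["view"],[k for k in d])
E
```

```text
total 12
drwxr-xr-x  3 agent agent 4096 Dec  6 18:56 .
drwxr-xr-x 23 root  root  4096 Dec  6 18:56 ..
drwxr-xr-x  2 agent agent 4096 Dec  6 18:56 pics
{'time': 0.0, 'joint_pos': array([ 1.13128417e+00,  9.17959577e-02,  1.23183838e+00,  2.54535170e-05,
        1.81979731e+00, -5.67051523e-02]), 'dq': array([-0.00065521,  0.00098112, -0.00184766, -0.00092421,  0.00073549,
        0.00116435]), 'joint_torque': array([ 2.11947750e-03, -4.46467352e+01, -4.06433272e+01,  7.00438488e-02,
        2.96494737e-02, -1.46156176e-04]), 'ee_pos': array([0.22399576, 0.55632567, 0.22957135]), 'ee_rot': array([-2.37761532e-04,  1.90233805e-01,  9.81738384e-01, -8.88312708e-04]), 'ft_force': array([ 0.54571159, -0.15741747, -0.12995269]), 'moment': array([-0.01078349, -0.02524037, -0.02896906]), 'finger_gap': 0.08776812673982136}
scene [[470.26854088   0.         248.52222854]
 [  0.         470.26854088 194.77770775]
 [  0.           0.           1.        ]] [[-2.72467032e-01  9.62164667e-01  9.33115045e-04  2.07929998e-01]
 [-7.55483198e-01 -2.14539063e-01  6.19046144e-01  2.76040345e-01]
 [ 5.958
[... 233 characters left out ...]
358.02221097 186.40197877]
 [  0.           0.           1.        ]] [[ 0.99604375 -0.08610553 -0.02197008 -0.55668073]
 [ 0.07386189  0.66472504  0.7434279  -0.16855746]
 [-0.04940919 -0.74210947  0.66845514 -1.18496497]
 [ 0.          0.          0.          1.        ]] ['frame', 'depth', 'camera_matrix', 'view']
wrist [[297.31863964   0.         254.09048416]
 [  0.         297.31863964 194.52433129]
 [  0.           0.           1.        ]] [[ 0.37427751  0.92731574 -0.00136194 -0.59878822]
 [-0.88957722  0.35863022 -0.28290763  0.03294255]
 [-0.26185627  0.10709751  0.95914619 -0.39004924]
 [ 0.          0.          0.          1.        ]] ['frame', 'depth', 'camera_matrix', 'view']
```

View pics/scene0.png

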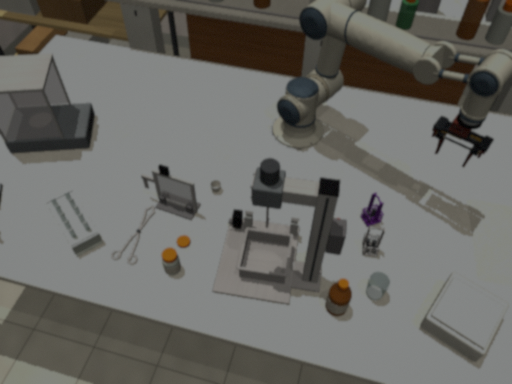

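View pics/side0.png

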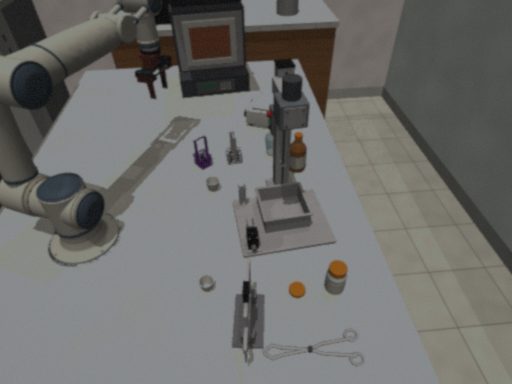

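View pics/wrist0.png

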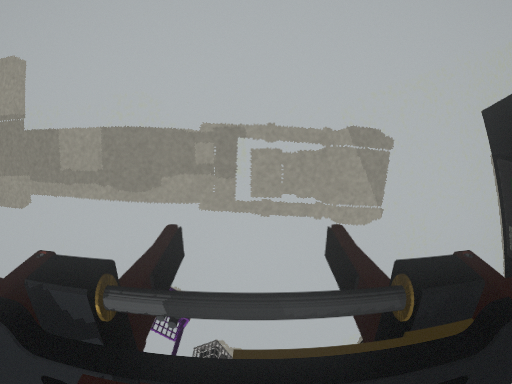

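```bash
cat > h.py <<'E'
import numpy as np, cv2
def load(n): return dict(np.load(f"pics/{n}.npz"))
def ray(d,u,v,wrist=False):
    K=d["camera_matrix"];V=d["view"]
    a=(u-K[0,2])/K[0,0];b=(v-K[1,2])/K[1,1]
    if wrist:
        r=np.hypot(a,b)+1e-12; s=np.tan(r)/r; a*=s;b*=s
    R=V[:3,:3];c=-R.T@V[:3,3]
    return c, R.T@np.array([a,-b,-1.0])
def pix2w(d,u,v,wrist=False):
    c,r=ray(d,u,v,wrist); z=d["depth"][int(round(v)),int(round(u))]
    return c+r*z if z>0 else None
def onz(d,u,v,z,wrist=False):
    c,r=ray(d,u,v,wrist); return c+r*(z-c[2])/r[2]
def proj(d,p,wrist=False):
    V=d["view"];K=d["camera_matrix"];q=V[:3,:3]@np.asarray(p)+V[:3,3]
    a,b=q[0]/-q[2],-q[1]/-q[2]
    if wrist:
        t=np.hypot(a,b)+1e-12; s=np.arctan(t)/t; a*=s;b*=s
    return np.array([K[0,0]*a+K[0,2],K[1,1]*b+K[1,2]])
def cloud(d,wrist=False):
    K=d["camera_matrix"];V=d["view"]
    H,W=d["depth"].shape;v,u=np.mgrid[0:H,0:W].astype(float)
    a=(u-K[0,2])/K[0,0];b=(v-K[1,2])/K[1,1]
    if wrist:
        r=np.hypot(a,b)+1e-12;s=np.tan(r)/r;a=a*s;b=b*s
    z=d["depth"];P=np.stack([a*z,-b*z,-z],-1)
    P=(P-V[:3,3])@V[:3,:3]
    P[z<=0]=np.nan
    return P
def crop(d,x0,y0,w,h,s,out):
    im=d["frame"][y0:y0+h,x0:x0+w]
    cv2.imwrite(out,cv2.resize(im,None,fx=s,fy=s,interpolation=cv2.INTER_CUBIC))
def snap(name,tag):
    from bench import get_image
    d=get_image(name);np.savez(f"pics/{tag}.npz",**d);cv2.imwrite(f"pics/{tag}.png",d["frame"]);return d
E
python3 - <<'E'
from h import *
s=load("scene0");crop(s,205,150,190,150,4,"pics/c1.png")
crop(s,100,150,150,130,5,"pics/c2.png")
d=load("side0");crop(d,180,60,160,210,2.8,"pics/c3.png")
crop(d,190,230,190,150,4,"pics/c4.png")
E
```

```text
(no output)
```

View pics/c1.png

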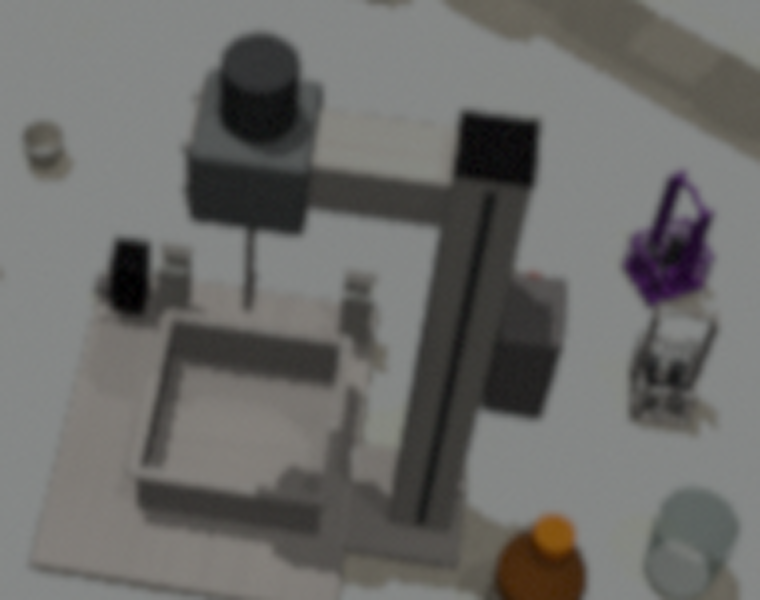

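View pics/c2.png

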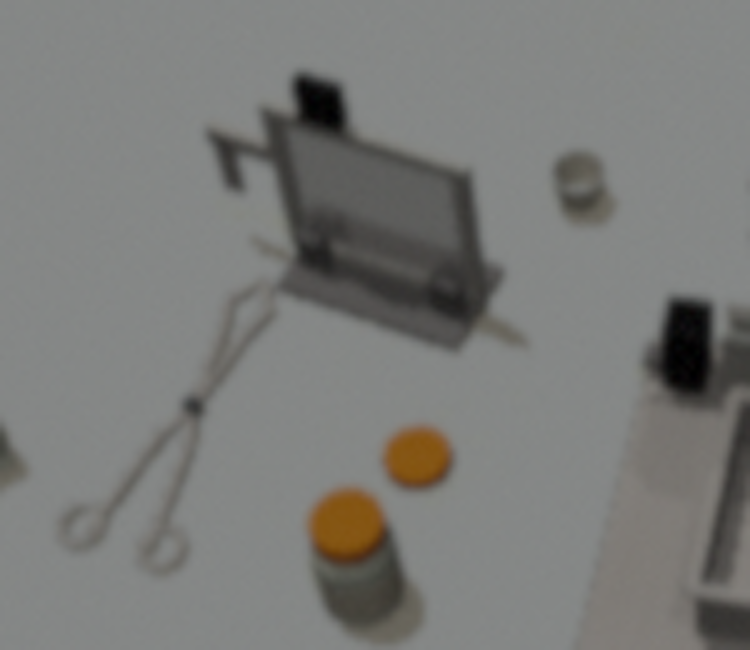

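View pics/c3.png

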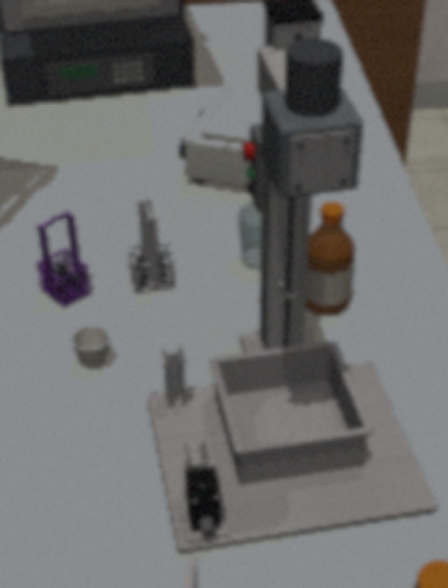

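View pics/c4.png

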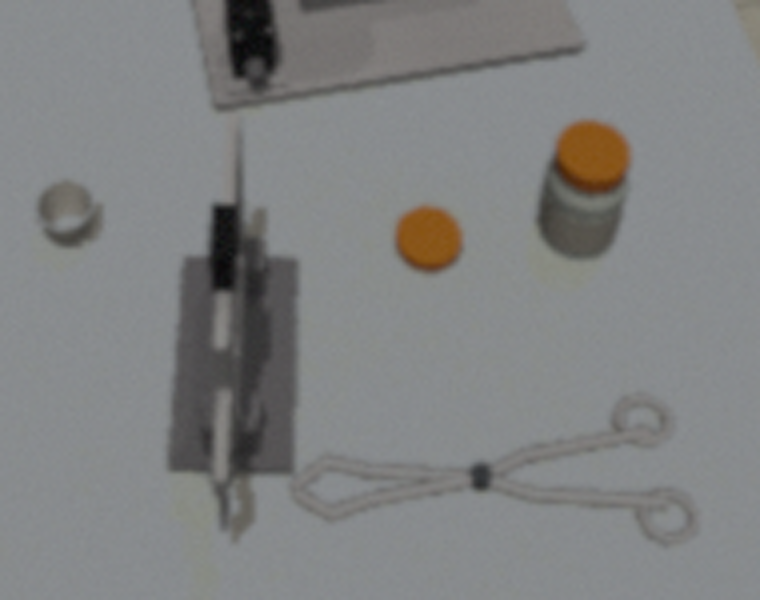

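```bash
python3 - <<'E'
from h import *
np.set_printoptions(precision=4,suppress=True)
for n in ["scene0","side0"]:
    d=load(n);P=cloud(d)
    # depth noise / bench plane check
    m=np.abs(P[...,2])<0.02
    print(n,"bench z med",np.nanmedian(P[...,2][m]),np.nanstd(P[...,2][m]))
    reg=(P[...,0]>0.3)&(P[...,0]<0.85)&(P[...,1]>-0.3)&(P[...,1]<0.4)
    for lo,hi in [(0.008,0.016),(0.07,0.08),(0.36,0.38),(0.44,0.46),(0.465,0.48)]:
        q=P[reg&(P[...,2]>lo)&(P[...,2]<hi)]
        if len(q): print(lo,hi,len(q),q.min(0),q.max(0),q.mean(0))
s=load("scene0");d=load("side0")
print("tray scene", [onz(s,u,v,0.012) for u,v in [(213.2,291.7),(230,220)]])
# side: c3 /2.8 +(180,60)
def s3(a,b): return a/2.8+180,b/2.8+60
print("tray side", [onz(d,*s3(*p),0.012) for p in [(180,548),(152,396),(436,508),(375,365)]])
print("rim side", [onz(d,*s3(*p),0.075) for p in [(237,450),(213,360),(366,432),(335,345)]])
def s1(a,b): return a/4+205,b/4+150
print("rim scene", [onz(s,*s1(*p),0.075) for p in [(137,478),(168,313),(345,345)]])
E
```

```text
scene0 bench z med 0.0008475515473822188 0.00482527093373952
0.008 0.016 3750 [ 0.3105 -0.2998  0.008 ] [0.8472 0.3993 0.016 ] [0.6747 0.0148 0.0123]
0.07 0.08 712 [ 0.3571 -0.3     0.07  ] [0.7953 0.398  0.0799] [0.6535 0.0558 0.0751]
0.36 0.38 91 [0.6742 0.006  0.3608] [0.7115 0.2112 0.3799] [0.6991 0.1735 0.3711]
0.44 0.46 1132 [ 0.628  -0.0163  0.44  ] [0.7141 0.2117 0.4599] [0.679  0.0843 0.4475]
0.465 0.48 398 [0.6462 0.0078 0.465 ] [0.7042 0.2122 0.48  ] [0.6809 0.1575 0.476 ]
side0 bench z med -0.0004933237721185951 0.004017777827526284
0.008 0.016 3668 [ 0.3481 -0.2993  0.008 ] [0.8101 0.3874 0.016 ] [ 0.6443 -0.026   0.0115]
0.07 0.08 653 [ 0.3563 -0.2877  0.07  ] [0.7839 0.3939 0.0799] [0.6465 0.0429 0.074 ]
0.36 0.38 32 [ 0.6278 -0.013   0.3746] [0.7068 0.0346 0.3799] [ 0.6649 -0.0076  0.3776]
0.44 0.46 576 [ 0.6263 -0.0159  0.44  ] [0.7102 0.1978 0.4599] [0.6617 0.0488 0.4481]
0.465 0.48 317 [0.643  0.0021 0.465 ] [0.7012 0.214  0.4798] [0.6698 0.1216 0.4739]
tray scene [array([ 0.8173, -0.1028,  0.012 ]), array([ 0.5332, -0.1342,  0.012 ])]
tray side [array([ 0.5166, -0.1377,  0.012 ]), array([0.4966, 0.1042, 0.012 ]), array([ 0.8086, -0.1119,  0.012 ]), array([0.7902, 0.1305, 0.012 ])]
rim side [array([ 0.5883, -0.0574,  0.075 ]), array([0.5751, 0.0945, 0.075 ]), array([ 0.7368, -0.0455,  0.075 ]), array([0.7287, 0.1055, 0.075 ])]
rim scene [array([ 0.7505, -0.0342,  0.075 ]), array([ 0.592 , -0.0539,  0.075 ]), array([0.5826, 0.0971, 0.075 ])]
```

```bash
cat > liftfit.py <<'E'
from h import *
from scipy.optimize import least_squares
np.set_printoptions(precision=4,suppress=True)
def box(P,lo,hi):
    lo=np.array(lo);hi=np.array(hi);q=np.abs(P-(lo+hi)/2)-(hi-lo)/2
    return np.linalg.norm(np.maximum(q,0),axis=-1)+np.minimum(q.max(-1),0)
def sdf(P,yc):
    t=.002;h=.075;b=[]
    b.append(box(P,(-.04,-.04,.375),(.04,.04,.45)))
    b.append(box(P,(-.160,-.151,0),(.140,.099,.012)))
    b.append(box(P,(-.025,yc-.025,0),(.025,yc+.025,.472)))
    b.append(box(P,(-.025,.04,.395),(.025,yc,.445)))
    b.append(box(P,(-.03,yc+.025,.21),(.03,yc+.07,.31)))
    for lo,hi in [((-h,-h,.012),(h,-h+t,h)),((-h,h-t,.012),(h,h,h)),((-h,-h,.012),(-h+t,h,h)),((h-t,-h,.012),(h,h,h))]: b.append(box(P,lo,hi))
    b.append(box(P,(-.005,-.005,.25),(.02,.005,.375)))
    return np.min(np.abs(b),0)
def tolift(P,p):
    c,s=np.cos(p[2]),np.sin(p[2]);q=P-np.array([p[0],p[1],p[4] if len(p)>4 else 0])
    return np.stack([c*q[...,0]+s*q[...,1],-s*q[...,0]+c*q[...,1],q[...,2]],-1)
def fit(Q,p0=(.661,.027,.083,.155,0)):
    p=np.array(p0)
    for it in range(6):
        r=sdf(tolift(Q,p),p[3]);k=r<(.03 if it<2 else .012)
        p=least_squares(lambda p:sdf(tolift(Q[k],p),p[3]),p,loss="soft_l1",f_scale=.003,diff_step=1e-4).x
    r=sdf(tolift(Q[k],p),p[3]);return p,k.sum(),np.median(r)
if __name__=="__main__":
    A=[]
    for n in ["scene0","side0"]:
        P=cloud(load(n)).reshape(-1,3)
        L=tolift(P,(.661,.027,.083))
        k=(L[:,2]>.006)&(np.abs(L[:,0])<.19)&(L[:,1]>-.18)&(L[:,1]<.26)
        print(n,fit(P[k]))
        A.append(P[k])
    print(fit(np.concatenate(A)))
E
python3 liftfit.py
```

```text
scene0 (array([ 0.6754,  0.0329, -0.2764,  0.1633,  0.0025]), np.int64(8647), np.float64(0.00303893895970217))
side0 (array([ 0.6662,  0.0276,  0.0134,  0.1582, -0.0004]), np.int64(7668), np.float64(0.001823698741407061))
(array([ 0.6676,  0.0279, -0.0261,  0.1578,  0.001 ]), np.int64(17519), np.float64(0.002417361504601598))
```

```bash
sed -i 's/L\[:,2\]>.006/L[:,2]>.022/; s/b.append(box(P,(-.160,-.151,0),(.140,.099,.012)))/pass/' liftfit.py; sed -i 's/(L\[:,1\]<.26)/(L[:,1]<.26)\&((L[:,0]>-.09)|(L[:,2]>.1))/' liftfit.py; python3 liftfit.py
cat > rsd.py <<'E'
E
python3 - <<'E'
from liftfit import *
for n,p in [("scene0",(.667,.030,.083)),("side0",(.661,.027,.083))]:
    d=load(n)
    P=cloud(d);L=tolift(P,p)
    def show(name,k):
        q=L[k]; print(n,name,len(q),"med",np.median(q,0),"p5",np.percentile(q,5,0),"p95",np.percentile(q,95,0))
    show("headtop",(np.abs(L[...,2]-.45)<.006)&(np.abs(L[...,0])<.06)&(np.abs(L[...,1])<.06))
    show("headfaces",(L[...,2]>.385)&(L[...,2]<.44)&(np.abs(L[...,0])<.06)&(np.abs(L[...,1])<.06))
    show("rodhook",(L[...,2]>.2)&(L[...,2]<.365)&(np.abs(L[...,0])<.06)&(np.abs(L[...,1])<.06))
    show("tankx-",(L[...,2]>.03)&(L[...,2]<.07)&(np.abs(L[...,0]+.075)<.02)&(np.abs(L[...,1])<.06))
    show("tankx+",(L[...,2]>.03)&(L[...,2]<.07)&(np.abs(L[...,0]-.075)<.02)&(np.abs(L[...,1])<.06))
    show("tanky-",(L[...,2]>.03)&(L[...,2]<.07)&(np.abs(L[...,1]+.075)<.02)&(np.abs(L[...,0])<.06))
    show("tanky+",(L[...,2]>.03)&(L[...,2]<.07)&(np.abs(L[...,1]-.075)<.02)&(np.abs(L[...,0])<.06))
E
```

```text
scene0 (array([ 0.6668,  0.028 , -0.0383,  0.1566,  0.0023]), np.int64(5505), np.float64(0.0025184707394365347))
side0 (array([ 0.667 ,  0.0278, -0.002 ,  0.1581,  0.0012]), np.int64(3958), np.float64(0.00245351235586563))
(array([ 0.6671,  0.0277, -0.0308,  0.158 ,  0.0021]), np.int64(9431), np.float64(0.002581742498300843))
scene0 headtop 519 med [0.0213 0.0174 0.4493] p5 [-0.0235 -0.0383  0.4447] p95 [0.0418 0.0534 0.4537]
scene0 headfaces 472 med [0.0417 0.0059 0.4145] p5 [ 0.0305 -0.0387  0.3892] p95 [0.0443 0.0538 0.4372]
scene0 rodhook 56 med [ 0.0058 -0.0007  0.2824] p5 [-0.0161 -0.0044  0.2282] p95 [0.0092 0.0016 0.3263]
scene0 tankx- 228 med [-0.0798  0.003   0.05  ] p5 [-0.0834 -0.056   0.0315] p95 [-0.0765  0.0543  0.0683]
scene0 tankx+ 184 med [0.0677 0.001  0.0463] p5 [ 0.0642 -0.0538  0.0318] p95 [0.0702 0.0528 0.0675]
scene0 tanky- 43 med [-0.0098 -0.0738  0.0516] p5 [-0.0506 -0.0779  0.0318] p95 [ 0.0449 -0.0727  0.0693]
scene0 tanky+ 2 med [-0.0104  0.0746  0.0693] p5 [-0.0224  0.0744  0.0692] p95 [0.0016 0.0749 0.0695]
side0 headtop 314 med [-0.004  -0.0209  0.4485] p5 [-0.0302 -0.0372  0.4449] p95 [0.0426 0.0292 0.4537]
side0 headfaces 643 med [-0.0019 -0.0393  0.4128] p5 [-0.0323 -0.0428  0.3876] p95 [0.0419 0.0125 0.4373]
side0 rodhook 106 med [ 0.0069 -0.0002  0.2717] p5 [-0.0138 -0.003   0.2242] p95 [0.0109 0.0034 0.3405]
side0 tankx- 12 med [-0.0775 -0.0002  0.0351] p5 [-0.0811 -0.0551  0.0327] p95 [-0.0767  0.0395  0.0688]
side0 tankx+ 94 med [0.0694 0.0025 0.053 ] p5 [ 0.0683 -0.0456  0.0338] p95 [0.0708 0.0553 0.0688]
side0 tanky- 252 med [-0.0019 -0.0726  0.0472] p5 [-0.0545 -0.0752  0.0318] p95 [ 0.0533 -0.07    0.0639]
side0 tanky+ 279 med [0.0015 0.0746 0.05  ] p5 [-0.0556  0.0713  0.0322] p95 [0.0542 0.0777 0.0683]
```

```bash
python3 - <<'E'
from liftfit import *
p=(.665,.028,.083)
for n in ["scene0","side0"]:
    d=load(n);P=cloud(d);L=tolift(P,p)
    def line(name,k,ax):
        q=L[k]; 
        if len(q)<30: return
        o=1-ax; m=np.abs(q[:,ax]-np.median(q[:,ax]))<.006; q=q[m]
        for _ in range(3):
            c=np.polyfit(q[:,o],q[:,ax],1); r=q[:,ax]-np.polyval(c,q[:,o]);q=q[np.abs(r)<2.5*r.std()+1e-4]
        print(n,name,len(q),"offset %.4f slope %.3f -> yaw %.3f"%(c[1],c[0],p[2]+(c[0] if ax==1 else -c[0])))
    z=L[...,2];x=L[...,0];y=L[...,1]
    line("head+x",(z>.385)&(z<.44)&(abs(x-.04)<.01)&(abs(y)<.033),0)
    line("head-y",(z>.385)&(z<.44)&(abs(y+.04)<.01)&(abs(x)<.033),1)
    w=(z>.025)&(z<.065)
    line("tank x-",w&(abs(x+.073)<.012)&(abs(y)<.06),0)
    line("tank x+",w&(abs(x-.073)<.012)&(abs(y)<.06),0)
    line("tank y-",w&(abs(y+.073)<.012)&(abs(x)<.06),1)
    line("tank y+",w&(abs(y-.073)<.012)&(abs(x)<.06),1)
    for zz in (0.44,):
        k=(abs(z-.075)<.004)&(abs(x)<.085)&(abs(y)<.085)
        q=P[k][:,:2]
        if len(q)>30: print("rim minAreaRect",cv2.minAreaRect(q.astype(np.float32)), len(q))
E
```

```text
scene0 head+x 306 offset 0.0445 slope -0.015 -> yaw 0.098
scene0 tank x- 222 offset -0.0777 slope -0.010 -> yaw 0.093
scene0 tank x+ 197 offset 0.0697 slope -0.021 -> yaw 0.104
scene0 tank y- 38 offset -0.0720 slope 0.019 -> yaw 0.102
rim minAreaRect ((0.6613386273384094, 0.027497470378875732), (0.16275154054164886, 0.16216546297073364), 5.207919597625732) 406
side0 head-y 443 offset -0.0409 slope -0.006 -> yaw 0.077
side0 tank x+ 87 offset 0.0654 slope -0.012 -> yaw 0.095
side0 tank y- 282 offset -0.0731 slope 0.012 -> yaw 0.095
side0 tank y+ 268 offset 0.0740 slope 0.017 -> yaw 0.100
rim minAreaRect ((0.659554123878479, 0.02894679829478264), (0.15988789498806, 0.16634967923164368), 5.034195899963379) 377
```

```bash
python3 - <<'E'
from liftfit import *
from scipy.spatial.transform import Rotation as R
d=load("wrist0");V=d["view"];Rc=V[:3,:3].T;c=-Rc@V[:3,3]
q=np.array([-2.37761532e-04,1.90233805e-01,9.81738384e-01,-8.88312708e-04]);Rt=R.from_quat(q,scalar_first=True).as_matrix();t=np.array([0.22399576,0.55632567,0.22957135])
print("cam in tool",Rt.T@(c-t)); print("cam axes in tool\n",Rt.T@Rc)
# basket: clouds
for n,(u0,u1,v0,v1) in [("scene0",(360,386,220,258)),("side0",(224,246,128,168))]:
    D=load(n);P=cloud(D)[v0:v1,u0:u1].reshape(-1,3)
    P=P[P[:,2]>.006]
    for lo,hi in [(.006,.03),(.03,.055),(.055,.12),(.12,.14)]:
        k=P[(P[:,2]>lo)&(P[:,2]<hi)]
        if len(k)>3: print(n,lo,len(k),k.min(0),k.max(0),np.median(k,0))
s=load("scene0");d=load("side0")
crop(s,350,185,50,80,8,"pics/c5.png");crop(d,190,120,70,60,9,"pics/c6.png")
E
```

```text
cam in tool [ 0.0783 -0.0006 -0.153 ]
cam axes in tool
 [[-0.0008  0.9591  0.283 ]
 [ 1.      0.0009 -0.0002]
 [-0.0005  0.283  -0.9591]]
scene0 0.006 189 [0.3873 0.3187 0.006 ] [0.5457 0.4094 0.0299] [0.5007 0.3589 0.0169]
scene0 0.03 161 [0.4064 0.3333 0.0301] [0.5424 0.3882 0.0546] [0.5108 0.3649 0.04  ]
scene0 0.055 60 [0.4858 0.3356 0.0553] [0.5433 0.3873 0.1199] [0.5126 0.3822 0.0854]
scene0 0.12 38 [0.4981 0.3358 0.1203] [0.5248 0.3855 0.1365] [0.5096 0.3566 0.1267]
side0 0.006 69 [0.4755 0.3324 0.0061] [0.5357 0.3923 0.0297] [0.5063 0.3431 0.0199]
side0 0.03 100 [0.4765 0.3323 0.0304] [0.5371 0.3897 0.0534] [0.5077 0.348  0.0396]
side0 0.055 94 [0.4949 0.3321 0.0551] [0.519  0.3903 0.1199] [0.5064 0.3401 0.0876]
side0 0.12 18 [0.5012 0.3325 0.1214] [0.5165 0.3889 0.1331] [0.5079 0.3556 0.1252]
```

View pics/c5.png

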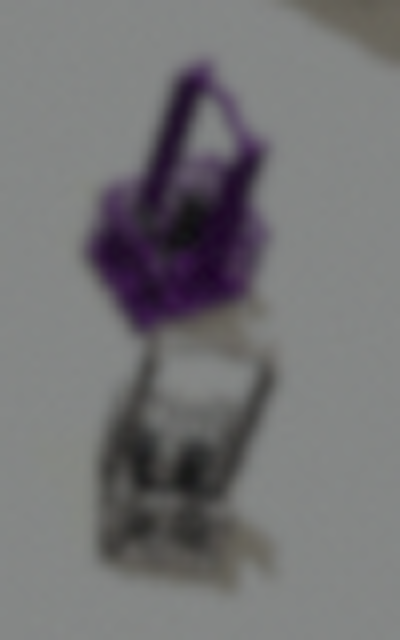

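View pics/c6.png

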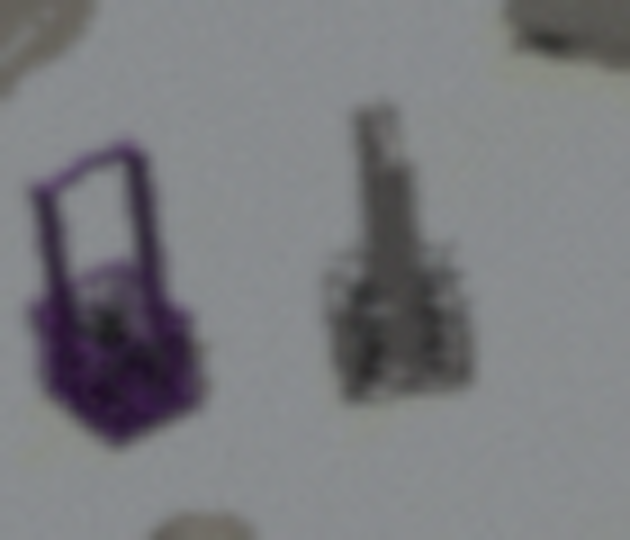

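```bash
cat > k.py <<'E'
import numpy as np
from scipy.spatial.transform import Rotation as R
def quat(yaw,tilt,flip=False):
    """fingers point forward along yaw heading & down; tilt from vertical; camera on robot side (x_tool back)"""
    z=np.array([np.sin(tilt),0,-np.cos(tilt)]);y=np.array([0,1.,0])
    if flip: y=-y
    x=np.cross(y,z)
    M=R.from_euler("z",yaw).as_matrix()@np.stack([x,y,z],1)
    return R.from_matrix(M).as_quat(scalar_first=True)
def zax(q): return R.from_quat(q,scalar_first=True).as_matrix()[:,2]
E
python3 - <<'E'
from bench import *
from h import *; from k import *
import math
for nm,p,yaw,t in [("A",[.50,.36,.30],0,0),("B",[.515,.01,.27],.09,.61),("C",[.50,-.115,.28],.09,0),("Gr",[.508,.36,.10],0,.61),("Hang",[.667,.03,.25],.09,.61),("D",[.5,-.25,.3],0,0)]:
    for f in (False,True):
        try: print(nm,f,inverse_kinematics(p,quat(yaw,t,f)))
        except Exception as e: print(nm,e)
E
```

```text
A False [ 5.68810670e-01  1.62905268e-01  1.02914287e+00 -4.44089210e-16
  1.94954451e+00 -1.00198566e+00]
A True [ 5.68810670e-01  1.62905268e-01  1.02914287e+00 -4.44089210e-16
  1.94954451e+00  2.13960700e+00]
B False [-0.12998895 -0.69389398  1.90453831  0.12894807  1.33426057 -1.78244068]
B True [-0.12998895 -0.69389398  1.90453831  0.12894807  1.33426057  1.35915197]
C False [-2.92386743e-01 -1.26427048e-01  1.35790653e+00 -4.44089210e-16
  1.91011318e+00 -1.95318307e+00]
C True [-2.92386743e-01 -1.26427048e-01  1.35790653e+00 -4.44089210e-16
  1.91011318e+00  1.18840958e+00]
Gr False [ 0.78459751 -0.19746187  1.85109206 -0.47694387  1.07943155 -0.64583004]
Gr True [ 0.78459751 -0.19746187  1.85109206 -0.47694387  1.07943155  2.49576262]
Hang False [-0.04572994 -0.25926215  1.63633012  0.08464589  1.16017061 -1.71612849]
Hang True [-0.04572994 -0.25926215  1.63633012  0.08464589  1.16017061  1.42546417]
D False [-5.24506219e-01  5.96582441e-03  1.19495478e+00 -4.44089210e-16
  1.94067205e+00 -2.09530255e+00]
D True [-5.24506219e-01  5.96582441e-03  1.19495478e+00 -4.44089210e-16
  1.94067205e+00  1.04629011e+00]
```

```bash
python3 - <<'E'
from bench import *
from h import *; from k import *
move_to([.50,.36,.30],quat(0,0))
snap("wrist","wA"); print(state()["time"])
move_to([.50,.01,.27],quat(.09,.61))
snap("wrist","wB"); print(state()["time"])
move_to([.48,-.115,.28],quat(.09,0))
snap("wrist","wC"); print(state()["time"])
E
```

```text
1.5
2.875
3.625
```

View pics/wA.png

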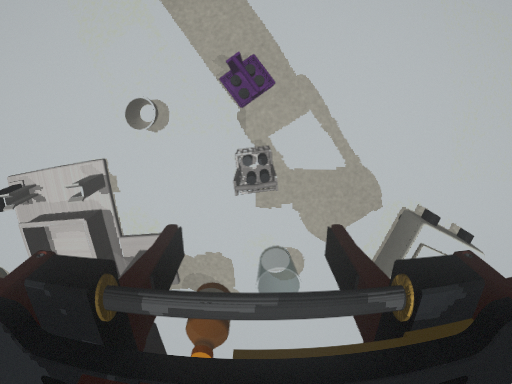

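View pics/wB.png

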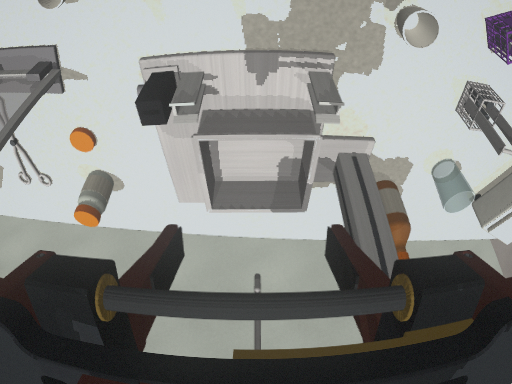

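View pics/wC.png

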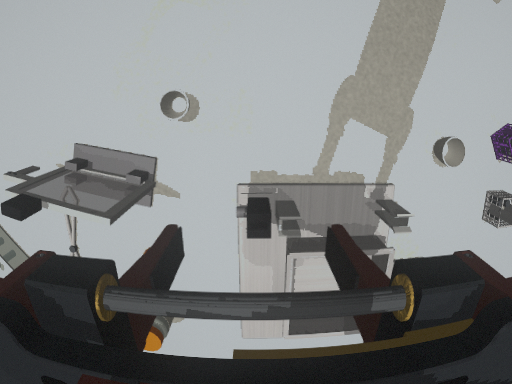

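```bash
python3 - <<'E'
from h import *
crop(load("wA"),205,30,90,180,4,"pics/d1.png")
crop(load("wB"),230,260,55,95,6,"pics/d2.png")
crop(load("wB"),120,40,230,180,3.4,"pics/d3.png")
crop(load("wC"),225,170,190,110,4.2,"pics/d4.png")
E
```

```text
(no output)
```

View pics/d1.png

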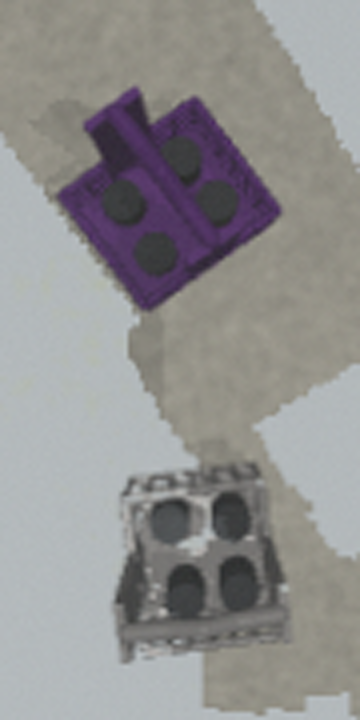

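View pics/d2.png

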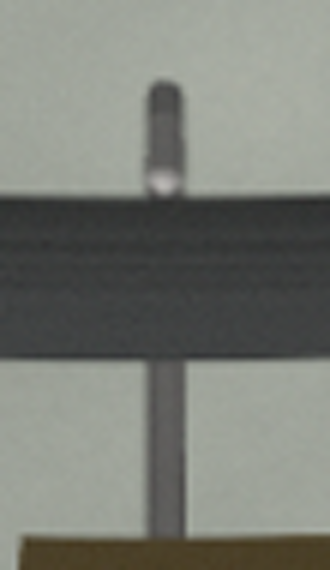

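View pics/d3.png

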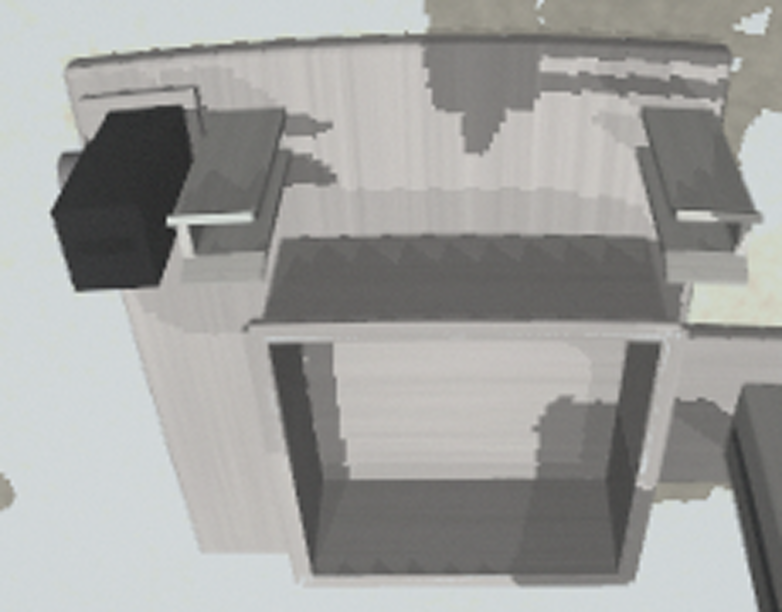

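View pics/d4.png

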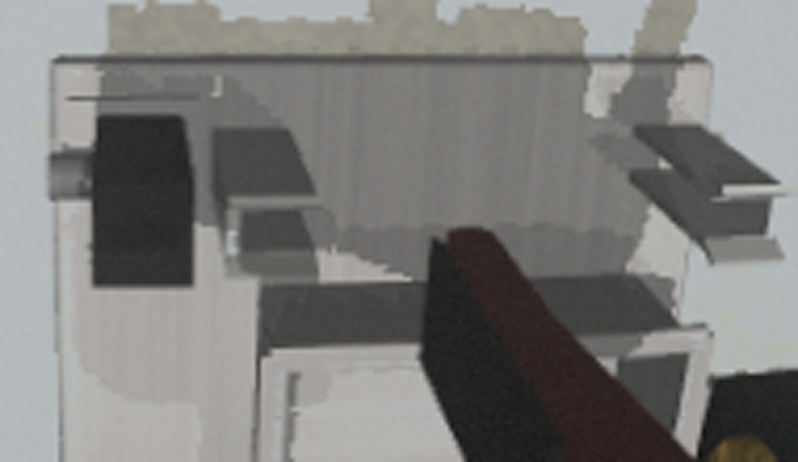

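```bash
python3 - <<'E'
from liftfit import *
b=load("wB");c=load("wC");a=load("wA")
print("wC tray front", onz(c,237.4,184.3,.012,True),onz(c,394.5,184.8,.012,True))
print("wB tray front", onz(b,140,58.2,.012,True),onz(b,334.1,54.7,.012,True))
for p in [(192.9,135.6),(322.4,135.6),(208.2,211.2),(305.9,210.6)]: print("wB rim",onz(b,*p,.075,True))
P=cloud(b,True)
print("hook col"); 
for v in range(272,296,2)  : print(v,P[v,257])
for v in range(322,348,6): print(v,P[v,257])
for n in "ABC":
    D=load("w"+n);Q=cloud(D,True);m=np.abs(Q[...,2])<.015;print(n,np.nanmedian(Q[...,2][m]),np.nanstd(Q[...,2][m]))
E
```

```text
wC tray front [ 0.513 -0.136  0.012] [0.4905 0.1091 0.012 ]
wB tray front [ 0.5105 -0.133   0.012 ] [0.4887 0.1082 0.012 ]
wB rim [ 0.5851 -0.0569  0.075 ]
wB rim [0.5706 0.1009 0.075 ]
wB rim [ 0.7432 -0.0422  0.075 ]
wB rim [0.7275 0.1152 0.075 ]
hook col
272 [ 1.9485  0.1586 -0.3527]
274 [0.6499 0.0271 0.2211]
276 [0.6468 0.0268 0.2249]
278 [0.6452 0.0266 0.2279]
280 [0.6436 0.0265 0.2309]
282 [0.6422 0.0263 0.2338]
284 [0.6418 0.0263 0.2363]
286 [0.6419 0.0263 0.2385]
288 [0.6416 0.0262 0.2409]
290 [0.643  0.0264 0.2426]
292 [0.666  0.0287 0.2366]
294 [0.4273 0.0046 0.3235]
322 [0.6652 0.0284 0.272 ]
328 [0.6647 0.0284 0.2789]
334 [0.6658 0.0284 0.2854]
340 [0.6654 0.0284 0.2922]
346 [0.6655 0.0284 0.2988]
A -0.0009515885802417183 0.0029243947404723712
B -0.0004953212371155999 0.004991722627278857
C -0.0009046605660112891 0.003705754132918305
```

```bash
python3 - <<'E'
from liftfit import *
a=load("wA")
L=onz(a,236.3,188,.125,True);Rr=onz(a,276.0,185.5,.125,True);print("bar ends",L,Rr,np.linalg.norm(L-Rr),"mid",(L+Rr)/2,"yaw",np.arctan2(-(Rr-L)[0],(Rr-L)[1]))
P=cloud(a,True)
k=P[140:200,225:285].reshape(-1,3);k=k[k[:,2]>.115];print(len(k),k.min(0),k.max(0),np.median(k,0))
k2=k
c=np.polyfit(k[:,1],k[:,0],1);print("line yaw",-c[0],"x at mean y",np.polyval(c,(k[:,1].min()+k[:,1].max())/2))
# straps
k=P[140:200,225:285].reshape(-1,3);k=k[(k[:,2]>.06)&(k[:,2]<.115)];
for s in (k[k[:,1]<.36],k[k[:,1]>.36]): print("strap",len(s),s.min(0),s.max(0),np.median(s,0))
k=P[140:200,225:285].reshape(-1,3);k=k[(k[:,2]>.03)&(k[:,2]<.058)];print("basket rim",cv2.minAreaRect(k[:,:2].astype(np.float32)),len(k))
q=P[45:115,215:280].reshape(-1,3);q=q[q[:,2]>.03];print("purple",q.min(0),q.max(0)); t=q[q[:,2]>.115];print("purple handle",t.min(0),t.max(0))
E
```

```text
bar ends [0.5098 0.34   0.125 ] [0.5069 0.3853 0.125 ] 0.04544071539255028 mid [0.5083 0.3626 0.125 ] yaw 0.06495932720757754
299 [0.4948 0.3362 0.115 ] [0.5187 0.3878 0.1333] [0.5064 0.3624 0.1262]
line yaw 0.1238822464547609 x at mean y 0.5064675844057136
strap 61 [0.5008 0.3363 0.061 ] [0.5185 0.3415 0.1135] [0.5051 0.3398 0.0862]
strap 38 [0.495 0.383 0.06 ] [0.5115 0.386  0.1143] [0.4954 0.3841 0.0883]
basket rim ((0.5069151520729065, 0.36194318532943726), (0.059009850025177, 0.04928436130285263), 7.984869480133057) 677
purple [0.3452 0.3147 0.0301] [0.4178 0.3882 0.1329]
purple handle [0.3556 0.3298 0.115 ] [0.4062 0.3723 0.1329]
```

```bash
cat >> k.py <<'E'
LIFT=np.array([.658,.028]);LYAW=.093;TILT=.65
def lift2w(x,y,z):
    c,s=np.cos(LYAW),np.sin(LYAW);return np.array([LIFT[0]+c*x-s*y,LIFT[1]+s*x+c*y,z])
E
python3 - <<'E'
from bench import *
from h import *; from k import *
q=quat(.13,TILT);z=zax(q)
g=np.array([.5067,.362,.088]);tcp=g+.011*z
print(tcp)
move_to(tcp+[0,0,.13],q)
move_l(tcp+[0,0,.05],.2)
snap("side","g1")
snap("wrist","g1w")
print(state()["time"],state()["ee_pos"])
E
python3 - <<'E'
from h import *
crop(load("g1"),170,90,110,90,7,"pics/g1c.png")
E
```

```text
[0.51330088 0.36286298 0.07924308]
6.0333 [0.51437152 0.36332152 0.13212828]
```

View pics/g1c.png

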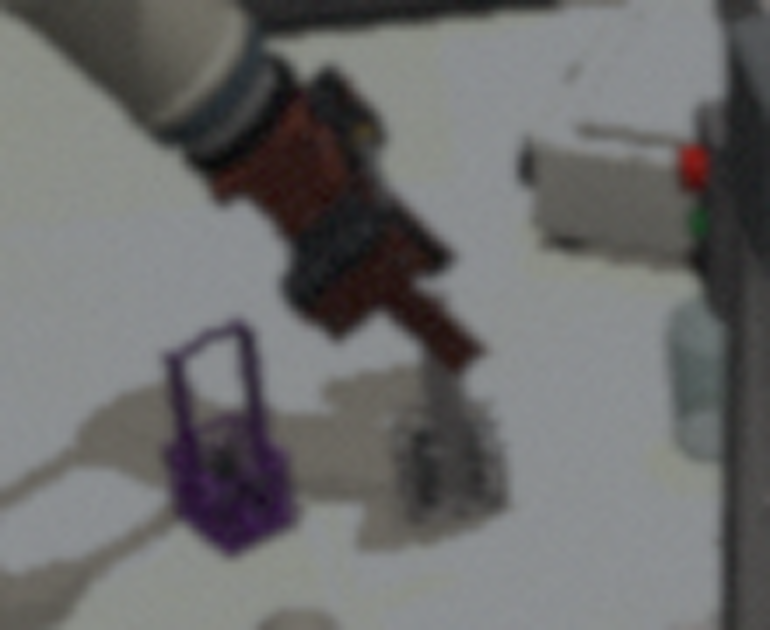

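View pics/g1w.png

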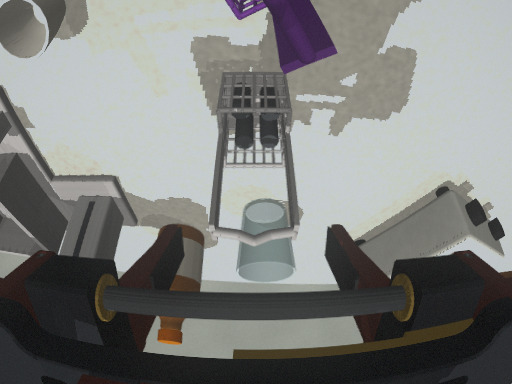

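```bash
python3 - <<'E'
from bench import *
from h import *; from k import *
q=quat(.13,TILT);z=zax(q)
g=np.array([.5067,.362,.088]);tcp=g+.011*z
move_l(tcp,.08); hold(.2)
s=state();print(s["ee_pos"]-tcp,s["ft_force"])
close(); s=state(); print(s["finger_gap"],s["ee_pos"]-tcp,s["ft_force"],s["time"])
move_l(tcp+[0,0,.06],.1);hold(.2)
s=state(); print(s["finger_gap"],s["ee_pos"]-tcp,s["ft_force"],s["time"])
snap("side","g2");snap("wrist","g2w")
crop(load("g2"),170,90,110,90,7,"pics/g2c.png")
E
```

```text
[0.00031075 0.00029923 0.00096779] [0.95625387 0.24004657 0.10071154]
0.05017226368992708 [-2.52998858e-06 -1.31434088e-05 -2.25736871e-06] [-0.12143877 -0.467009    0.4760952 ] 7.6833
0.04996064682858646 [-0.00038443 -0.00033082  0.05856212] [ 0.52896398 -0.5358193  -4.56418778] 8.6333
```

View pics/g2c.png

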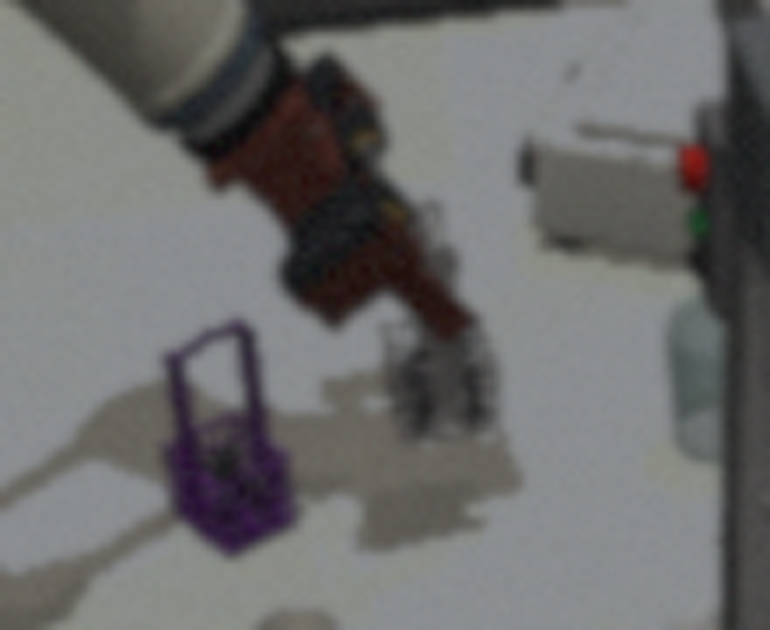

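View pics/g2w.png

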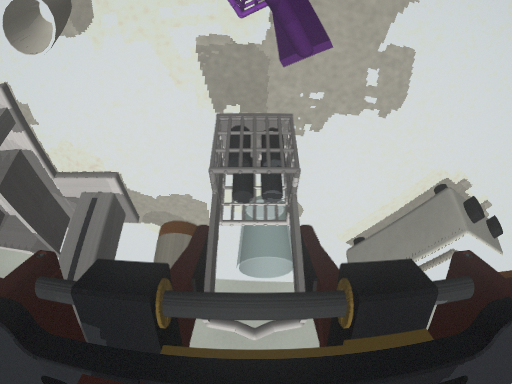

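```bash
python3 - <<'E'
from bench import *
from h import *; from k import *
np.set_printoptions(precision=4,suppress=True)
D=load("g2w");P=cloud(D,True)
e=np.array(state()["ee_pos"]);Q=quat(.13,TILT);gr=e-.011*zax(Q)
k=P[315:345,205:305].reshape(-1,3);k=k[(np.abs(k-gr-[0,0,.042])<.03).all(1)];print("grasp",gr,"bar pts rel",len(k),np.median(k,0)-gr,(k.min(0)-gr),(k.max(0)-gr))
z0=.0
s=state();p=np.array(s["ee_pos"])
q=quat(LYAW,TILT);z=zax(q)
p1=p.copy();p1[2]=.262
move_l(p1,.15)
g=lift2w(-.10,0,.218);move_l(g+.011*z+[0,0,.03],.2,q)
move_l(g+.011*z,.15); hold(.3)
s=state();print(s["ee_pos"]-(g+.011*z),s["ft_force"],s["finger_gap"],s["time"])
snap("side","a1");snap("scene","a1s");snap("wrist","a1w")
crop(load("a1"),200,50,140,160,4,"pics/a1c.png");crop(load("a1s"),220,140,100,120,5,"pics/a1sc.png")
E
```

```text
grasp [0.5065 0.3618 0.1472] bar pts rel 1086 [-0.0022 -0.0005  0.0375] [-0.0127 -0.0246  0.0337] [0.0041 0.0243 0.0436]
[0.0003 0.     0.0013] [-0.7465 -1.044  -4.9525] 0.04979394295630209 12.2417
```

View pics/a1c.png

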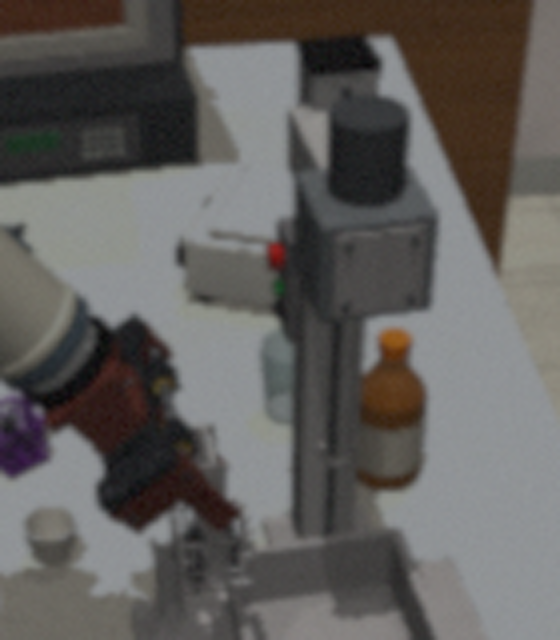

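View pics/a1sc.png

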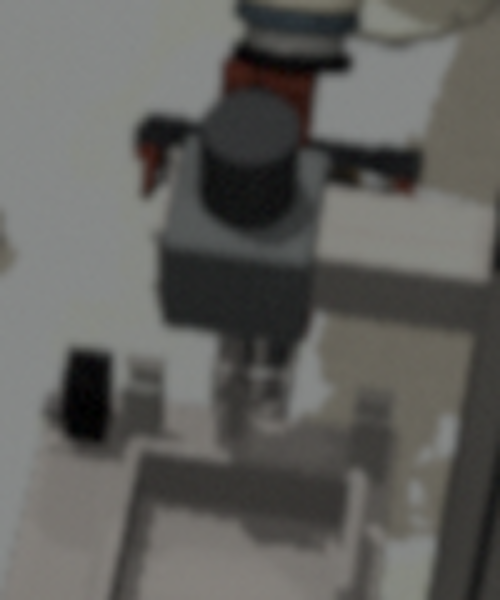

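View pics/a1w.png

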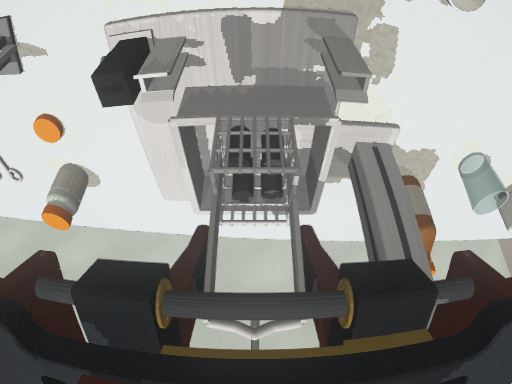

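```bash
python3 - <<'E'
from bench import *
from h import *; from k import *
np.set_printoptions(precision=4,suppress=True)
q=quat(LYAW,TILT);z=zax(q)
for x in (-.04,-.02,-.01,0):
    g=lift2w(x,0,.219);move_l(g+.011*z,.08)
    s=state();print(x,s["ee_pos"]-(g+.011*z),s["ft_force"],s["time"])
hold(.3);s=state();print(s["ee_pos"]-(g+.011*z),s["ft_force"])
snap("side","b1");snap("wrist","b1w");snap("scene","b1s")
crop(load("b1"),230,70,90,110,6,"pics/b1c.png");crop(load("b1w"),180,220,150,140,5,"pics/b1wc.png")
P=cloud(load("b1w"),True)
for v in range(324,350,3): print(v,P[v,255])
E
```

```text
-0.04 [-0.0002 -0.     -0.0002] [ 0.3014  0.2305 -4.1042] 13.2917
-0.02 [-0.0002  0.     -0.0002] [ 0.1285  0.5927 -4.7479] 13.6917
-0.01 [-0.0002  0.     -0.0002] [-0.175  -0.4367 -5.1559] 13.9667
0 [-0.0002  0.     -0.0002] [ 0.0972 -0.6708 -4.8603] 14.2417
[-0.0002 -0.      0.0001] [ 0.3631  1.5945 -5.2907]
324 [0.6658 0.0289 0.2534]
327 [0.6662 0.0289 0.255 ]
330 [0.6553 0.0279 0.2586]
333 [0.6564 0.028  0.26  ]
336 [0.6551 0.0279 0.2617]
339 [0.6564 0.028  0.263 ]
342 [0.6659 0.0289 0.2632]
345 [0.6655 0.0288 0.2649]
348 [0.6656 0.0288 0.2665]
```

View pics/b1c.png

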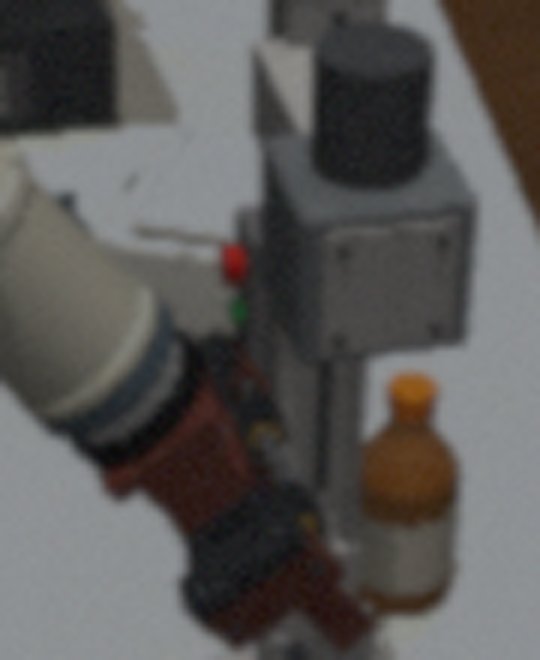

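View pics/b1wc.png

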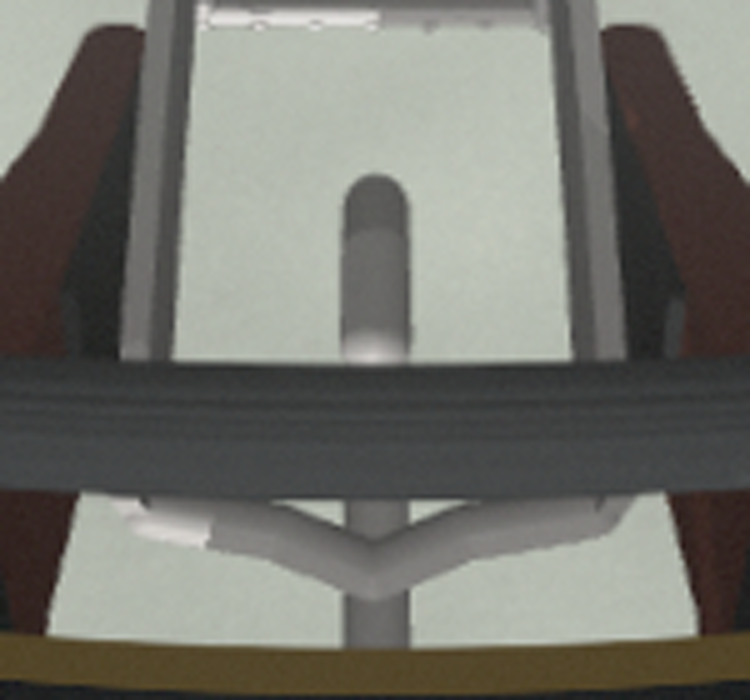

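```bash
python3 - <<'E'
from bench import *
from h import *; from k import *
np.set_printoptions(precision=4,suppress=True)
q=quat(LYAW,TILT);z=zax(q)
g=lift2w(0,0,.219);p=g+.011*z
move_l(p-[0,0,.024],.06)
f0=state()["ft_force"][2];print(f0)
for d in np.arange(.026,.042,.002):
    move_l(p-[0,0,d],.03);hold(.1);s=state();f=s["ft_force"];print(round(d,4),f,s["ee_pos"]-(p-[0,0,d]))
    if f[2]>-1.5 : break
    if np.hypot(f[0],f[1])>6: print("lateral");break
print(state()["time"])
snap("side","e1");snap("wrist","e1w")
crop(load("e1"),230,90,90,110,6,"pics/e1c.png");crop(load("e1w"),180,220,150,140,5,"pics/e1wc.png")
E
```

```text
-4.9728800600723995
0.026 [-0.0032 -0.6394 -4.412 ] [0.0001 0.     0.0003]
0.028 [-0.2637  0.5731 -3.8309] [-0.  0. -0.]
0.03 [ 0.6204  0.2995 -4.2057] [-0.     -0.     -0.0001]
0.032 [ 0.7164  0.3419 -0.5686] [0.0004 0.0001 0.0011]
16.6417
```

View pics/e1wc.png

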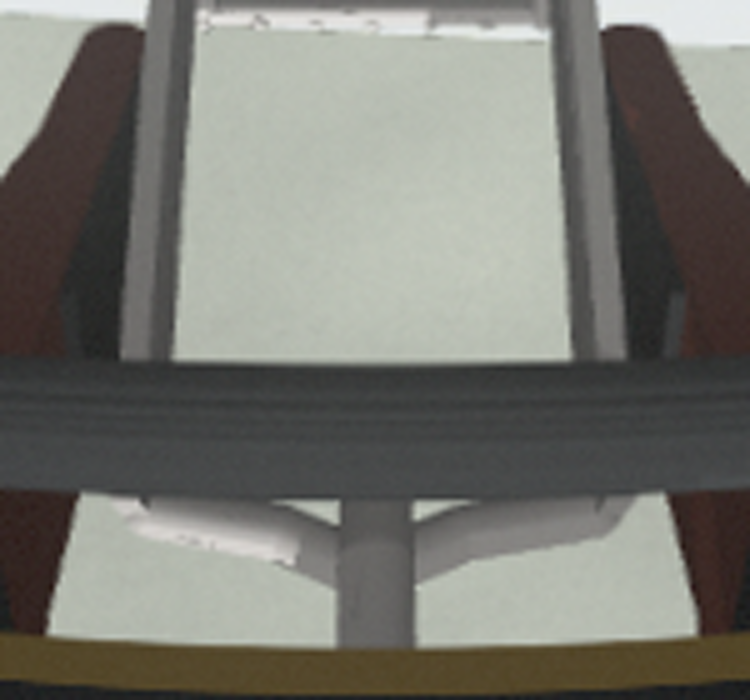

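View pics/e1c.png

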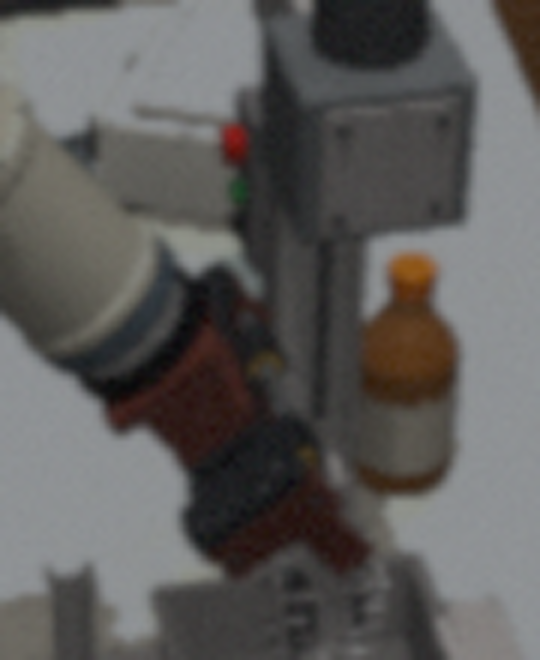

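```bash
python3 - <<'E'
from bench import *
from h import *; from k import *
np.set_printoptions(precision=4,suppress=True)
q=quat(LYAW,TILT);z=zax(q)
gripper_open();hold(.3)
s=state();print(s["finger_gap"],s["ft_force"],s["time"])
p=np.array(s["ee_pos"])
move_l(p-.06*z,.1);move_l(p-.16*z,.25)
hold(.2);s=state();print(s["ft_force"],s["time"])
snap("side","r1");snap("wrist","r1w")
crop(load("r1"),230,90,90,130,5,"pics/r1c.png")
E
```

```text
0.08788484276033044 [ 0.0206  0.0037 -0.2082] 17.8
[ 0.0506 -0.4457  0.1805] 19.3
```

View pics/r1c.png

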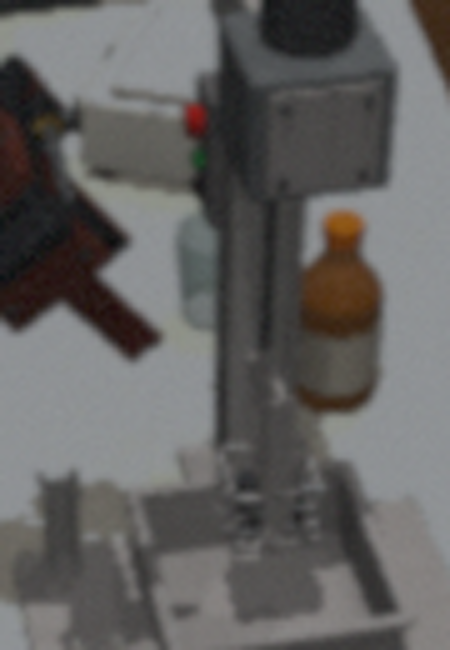

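View pics/r1w.png

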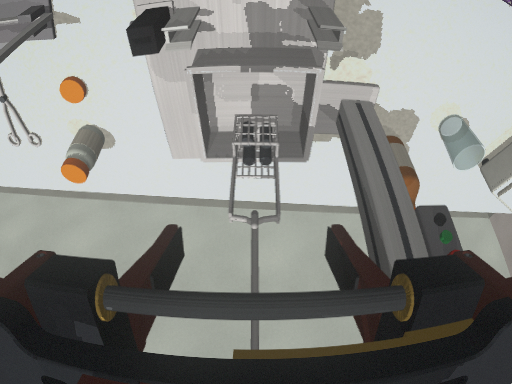

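```bash
python3 - <<'E'
from h import *
np.set_printoptions(precision=4,suppress=True)
for n,w in [("scene0",0),("side0",0),("wC",1),("r1w",1)]:
    D=load(n);P=cloud(D,bool(w));reg=(P[...,0]>.3)&(P[...,0]<.75)&(P[...,1]<-.15)&(P[...,1]>-.5)
    g=reg&(P[...,2]>.172)&(P[...,2]<.215);q=P[g]
    if len(q)>10: print(n,"grip",len(q),np.median(q,0),cv2.minAreaRect(q[:,:2].astype(np.float32)))
    g=reg&(P[...,2]>.06)&(P[...,2]<.215);q=P[g]
    if len(q)>10:
        m=q.mean(0);u,s,v=np.linalg.svd(q[:,:2]-m[:2],full_matrices=False);print(n,"plane",len(q),m,"dir",v[0],q.min(0),q.max(0))
E
```

```text
scene0 grip 112 [ 0.5181 -0.369   0.1955] ((0.5166857242584229, -0.3392944037914276), (0.1546064019203186, 0.01841406710445881), 85.08981323242188)
scene0 plane 1022 [ 0.5211 -0.3515  0.1245] dir [0.269  0.9631] [ 0.4972 -0.4749  0.06  ] [ 0.7492 -0.2472  0.213 ]
side0 grip 143 [ 0.5115 -0.3808  0.2052] ((0.5116572976112366, -0.3715152144432068), (0.034582480788230896, 0.013479005545377731), 81.76422119140625)
side0 plane 608 [ 0.5469 -0.3658  0.1401] dir [0.8141 0.5808] [ 0.496  -0.4727  0.0601] [ 0.75   -0.2473  0.2103]
wC grip 740 [ 0.5077 -0.3629  0.1973] ((0.5108041167259216, -0.3703335225582123), (0.035438504070043564, 0.014839837327599525), 81.84037017822266)
wC plane 5192 [ 0.5197 -0.3407  0.1318] dir [0.4685 0.8835] [ 0.4937 -0.474   0.0601] [ 0.75   -0.2414  0.2085]
r1w plane 945 [ 0.608  -0.2684  0.0856] dir [0.998  0.0629] [ 0.5157 -0.3196  0.06  ] [ 0.75   -0.2427  0.1346]
```

```bash
python3 - <<'E'
from bench import *
from h import *; from k import *
move_to([.47,-.37,.33],quat(-.143,0))
snap("wrist","s1"); print(state()["time"])
for n,(x,y,w,h) in [("wB",(130,60,55,70)),("wC",(235,185,50,60)),("r1w",(120,0,60,60))]:
    im=load(n)["frame"][y:y+h,x:x+w].astype(float)
    im=np.clip((im-0)*4,0,255).astype(np.uint8)
    cv2.imwrite(f"pics/sw_{n}.png",cv2.resize(im,None,fx=8,fy=8,interpolation=cv2.INTER_CUBIC))
a=[cv2.imread(f"pics/sw_{n}.png") for n in("wB","wC","r1w")]
H=max(i.shape[0] for i in a);a=[cv2.copyMakeBorder(i,0,H-i.shape[0],0,8,0) for i in a]
m=np.hstack(a);print(m.shape);cv2.imwrite("pics/sw.png",cv2.resize(m,(800,int(m.shape[0]*800/m.shape[1]))))
E
```

```text
20.9333
(560, 1344, 3)
```

View pics/sw.png

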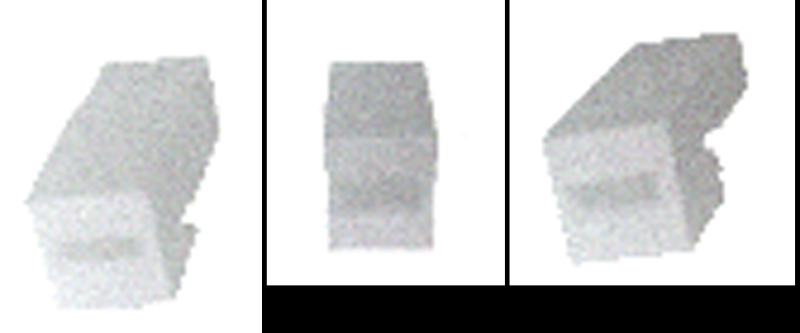

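View pics/s1.png

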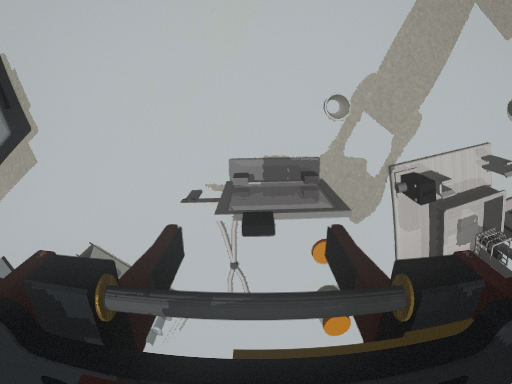

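```bash
python3 - <<'E'
from h import *; from k import *
from liftfit import tolift
np.set_printoptions(precision=4,suppress=True)
p=(LIFT[0],LIFT[1],LYAW)
B=lambda a,b:(a*.21+130,b*.21+60); C=lambda a,b:((a-266.7)*.21+235,b*.21+185); D=lambda a,b:((a-509.5)*.21+120,b*.21)
for n,f,pts in [("wB",B,[(62,250),(138,243),(28,205),(150,192),(178,297),(60,305)]),("wC",C,[(333,190),(425,190),(325,138),(437,138),(432,248),(330,248)]),("r1w",D,[(568,193),(655,183),(545,140),(667,124),(693,248),(572,262)])]:
    d=load(n)
    print(n,"slot ends, then corners");
    for q in pts: print(tolift(onz(d,*f(*q),.085,True),p))
# guard from s1
d=load("s1");P=cloud(d,True)
k=P[(P[...,2]>.172)&(P[...,2]<.215)&(P[...,1]<-.33)&(P[...,1]>-.42)&(P[...,0]<.56)&(P[...,0]>.46)]
t=k[k[:,2]>.2]
print("top",len(t),np.median(t,0),cv2.minAreaRect(t[:,:2].astype(np.float32)), "all",len(k),cv2.minAreaRect(k[:,:2].astype(np.float32)))
crop(d,170,140,190,110,4.2,"pics/s1c.png")
E
```

```text
wB slot ends, then corners
[-0.1263 -0.1283  0.085 ]
[-0.1267 -0.1088  0.085 ]
[-0.1399 -0.1336  0.085 ]
[-0.1408 -0.1029  0.085 ]
[-0.1101 -0.1022  0.085 ]
[-0.1097 -0.1332  0.085 ]
wC slot ends, then corners
[-0.1256 -0.1321  0.085 ]
[-0.1255 -0.1077  0.085 ]
[-0.1403 -0.134   0.085 ]
[-0.1402 -0.1047  0.085 ]
[-0.1085 -0.1056  0.085 ]
[-0.1087 -0.133   0.085 ]
r1w slot ends, then corners
[-0.1267 -0.1302  0.085 ]
[-0.1262 -0.1091  0.085 ]
[-0.1407 -0.1327  0.085 ]
[-0.1404 -0.1036  0.085 ]
[-0.1086 -0.1033  0.085 ]
[-0.1087 -0.1335  0.085 ]
top 477 [ 0.51   -0.3717  0.2068] ((0.5112727880477905, -0.3713751435279846), (0.03302653506398201, 0.014449364505708218), 83.81763458251953) all 773 ((0.5113208293914795, -0.37104368209838867), (0.03379914537072182, 0.014441222883760929), 84.14240264892578)
```

View pics/s1c.png

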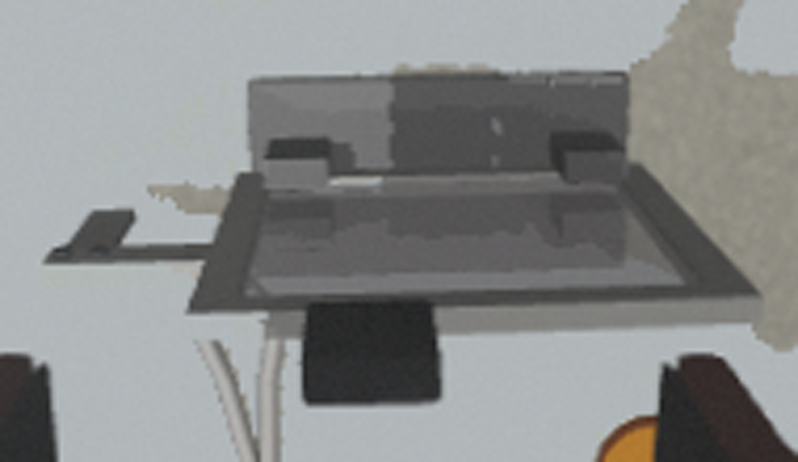

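```bash
python3 - <<'E'
from bench import *
from h import *; from k import *
np.set_printoptions(precision=4,suppress=True)
q=quat(-.125,0)
p=np.array([.5112,-.3714,.193-.011])
move_to(p+[0,0,.07],q)
move_l(p,.1);hold(.2)
s=state();print(s["ee_pos"]-p,s["ft_force"])
close();s=state();print(s["finger_gap"],s["ft_force"],s["time"])
move_l(p+[0,0,.01],.05);hold(.2);s=state();print(s["finger_gap"],s["ft_force"],s["moment"])
move_l(p+[0,0,.125],.15);hold(.3);s=state();print(s["finger_gap"],s["ee_pos"]-p,s["ft_force"],s["moment"],s["time"])
snap("side","l1");snap("wrist","l1w");snap("scene","l1s")
crop(load("l1"),170,160,120,180,3.3,"pics/l1c.png");crop(load("l1s"),120,100,120,120,5,"pics/l1sc.png")
E
```

```text
[ 0.0003 -0.0002  0.001 ] [-0.2403  0.0978  0.8649]
0.03371712602819915 [ 0.7751  0.6376 -0.8463] 23.3
0.033791316661458154 [-0.203  -0.1291 -3.8151] [-0.0466  0.0009 -0.0221]
0.0337835013042961 [-0.0001  0.0001  0.1242] [ 0.0187  0.1054 -3.7612] [-0.0406  0.0134  0.0177] 25.0667
```

View pics/l1c.png

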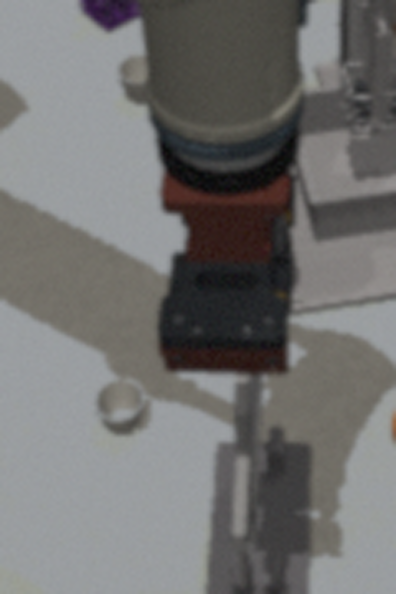

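View pics/l1sc.png

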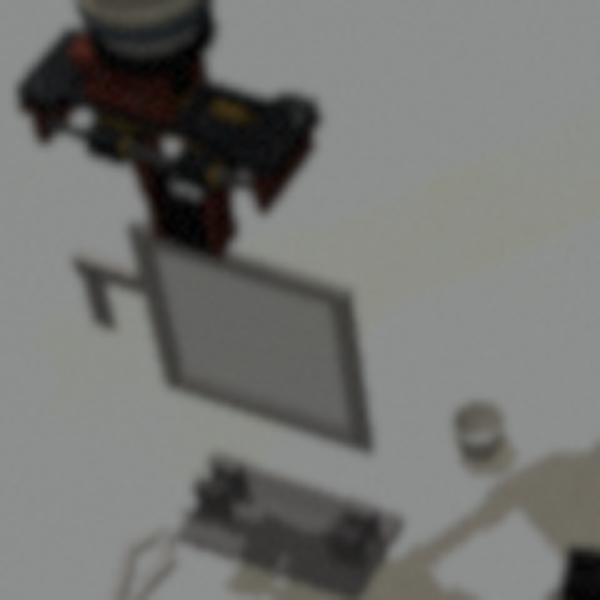

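View pics/l1w.png

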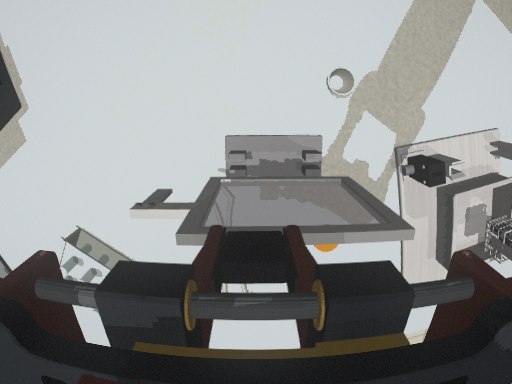

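```bash
python3 - <<'E'
from bench import *
from h import *; from k import *
np.set_printoptions(precision=4,suppress=True)
d=load("l1w");P=cloud(d,True)
s=state();e=np.array(s["ee_pos"]);Rm=R.from_quat(s["ee_rot"],scalar_first=True).as_matrix()
# guard frame: origin expected foot. guard axes: x=-xtool, y=ytool, z=-ztool
G=np.stack([-Rm[:,0],Rm[:,1],-Rm[:,2]],1)
grasp=e-.011*Rm[:,2]; foot=grasp-.185*G[:,2]+.03*G[:,1]
L=(P-foot)@G
k=(np.abs(L[...,0])<.015)&(L[...,1]>-.14)&(L[...,1]<.085)&(L[...,2]>-.01)&(L[...,2]<.155)
q=L[k];print(len(q),q.min(0),q.max(0))
f=q[(q[:,1]>-.078)&(q[:,1]<.078)]
A=np.c_[np.ones(len(f)),f[:,1],f[:,2]];c,*_=np.linalg.lstsq(A,f[:,0],rcond=None)
for _ in range(4):
    r=f[:,0]-A@c;m=np.abs(r)<.0025;c,*_=np.linalg.lstsq(A[m],f[m,0],rcond=None)
print("x=%.4f + %.4f y + %.4f z"%tuple(c),m.sum(),"x at foot",c[0],"resid",np.std(r[m]))
t=q[q[:,1]<-.105];print("tongue",len(t),t.min(0),t.max(0),np.median(t,0))
low=t[(t[:,2]<.09)];print("low",len(low),np.percentile(low,[2,50,98],axis=0))
b=q[np.abs(q[:,2])<.02];print("bottom z min",np.percentile(b[:,2],[1,5]), "y ext",np.percentile(f[:,1],[.5,99.5]))
crop(d,120,170,300,80,2.6,"pics/l1wc.png")
E
```

```text
11217 [-0.0056 -0.1326 -0.0025] [0.0052 0.08   0.155 ]
x=-0.0018 + -0.0079 y + -0.0023 z 9752 x at foot -0.0018163642116511961 resid 0.001128742044574758
tongue 763 [-0.0056 -0.1326  0.0412] [ 0.0052 -0.105   0.1134] [-0.001  -0.119   0.1052]
low 271 [[-0.0014 -0.1298  0.0437]
 [-0.0009 -0.1204  0.0658]
 [ 0.0027 -0.114   0.0864]]
bottom z min [-0.0009  0.0007] y ext [-0.0772  0.0769]
```

View pics/l1wc.png

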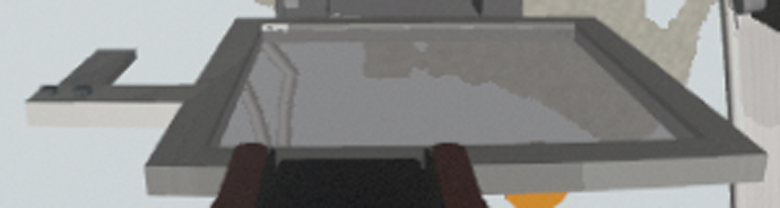

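```bash
cat >> k.py <<'E'
def gtcp(bottom,dy=0.,dx=0.):
    p=lift2w(-.1257+dx,-.027+dy,bottom+.174);return p
QG=quat(.088,0)
E
python3 - <<'E'
from bench import *
from h import *; from k import *
np.set_printoptions(precision=4,suppress=True)
p=gtcp(.133);print(p)
move_l(p,.25,QG)
move_l(gtcp(.098),.1);hold(.2)
s=state();print(s["ee_pos"]-gtcp(.098),s["ft_force"],s["time"])
snap("wrist","i1w");snap("side","i1")
crop(load("i1w"),100,130,320,130,2.5,"pics/i1wc.png");crop(load("i1"),200,140,130,130,5,"pics/i1c.png")
E
```

```text
[ 0.5354 -0.0106  0.307 ]
[ 0.0002 -0.0001  0.0011] [ 0.1574  0.9606 -3.265 ] 27.5167
```

View pics/i1wc.png

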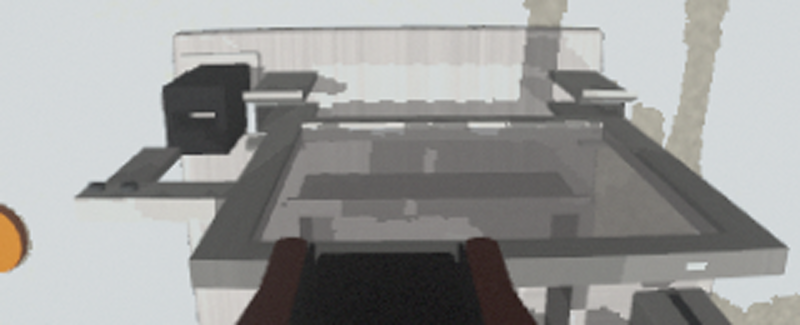

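View pics/i1c.png

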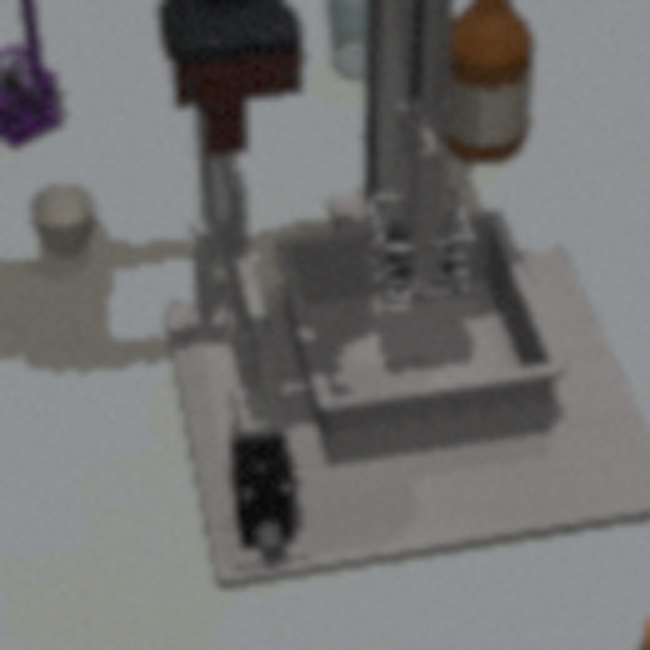

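```bash
python3 - <<'E'
from h import *; from k import *
from liftfit import tolift
np.set_printoptions(precision=4,suppress=True)
d=load("i1w");im=d["frame"][140:220,125:215].astype(float)
cv2.imwrite("pics/i1e.png",cv2.resize(np.clip(im*2.5,0,255).astype(np.uint8),None,fx=8,fy=8,interpolation=cv2.INTER_CUBIC))
P=cloud(d,True);L=tolift(P,(LIFT[0],LIFT[1],LYAW))
k=(np.abs(L[...,2]-.085)<.004)&(np.abs(L[...,0]+.125)<.025)&(L[...,1]<-.1)&(L[...,1]>-.145);q=L[k];print("switch top",len(q),q.min(0),q.max(0))
k=(L[...,2]>.135)&(L[...,2]<.19)&(np.abs(L[...,0]+.125)<.015)&(L[...,1]<-.1)&(L[...,1]>-.145);q=L[k];print("tongue",len(q),np.percentile(q,[1,50,99],axis=0))
E
```

```text
switch top 623 [-0.1413 -0.136   0.0811] [-0.1072 -0.1036  0.0862]
tongue 268 [[-0.1271 -0.1271  0.1413]
 [-0.1266 -0.1176  0.165 ]
 [-0.1228 -0.1109  0.1859]]
```

View pics/i1e.png

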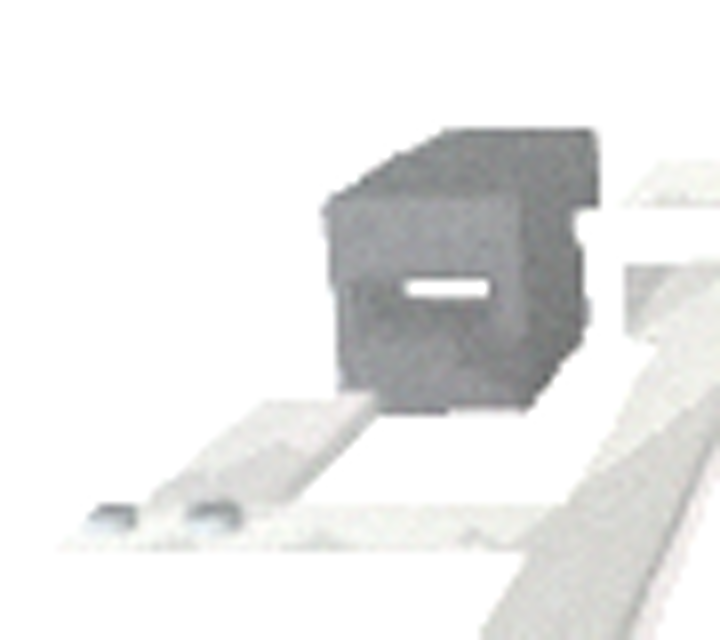

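```bash
cat > desc.py <<'E'
from bench import *
from h import *; from k import *
np.set_printoptions(precision=4,suppress=True)
def descend(bs,dy=0,dx=0,fmax=8,speed=.03,settle=.1,f0=-3.7):
    for b in bs:
        t=gtcp(b,dy,dx);move_l(t,speed);hold(settle);s=state();f=s["ft_force"]
        print("%.4f"%b,f,s["moment"],s["ee_pos"]-t)
        if f[2]-f0>fmax or np.hypot(f[0],f[1])>fmax: print("stop");return b
    return None
E
python3 - <<'E'
from desc import *
r=descend([.085,.07,.058,.05],speed=.06)
if r is None: r=descend(np.arange(.048,.0279,-.002),fmax=5)
print(state()["time"])
snap("wrist","j1w");snap("side","j1");crop(load("j1w"),100,100,320,160,2.5,"pics/j1wc.png")
E
```

```text
0.0850 [ 0.0026  0.0995 -3.7468] [-0.011  -0.0034  0.0091] [-0.0001  0.     -0.0001]
0.0700 [ 0.2938  0.0853 -3.3475] [-0.0666  0.0217 -0.0275] [-0.      0.      0.0001]
0.0580 [-0.1862  0.4648 -2.997 ] [-0.0685  0.0263  0.0042] [-0.  0. -0.]
0.0500 [-0.2421 -0.4625 -2.5011] [-0.0539  0.0068 -0.0683] [-0.0001  0.     -0.0001]
0.0480 [-0.1078  0.654  -3.006 ] [-0.0466 -0.0156 -0.021 ] [0. 0. 0.]
0.0460 [-0.0791  0.028  -3.054 ] [-0.0517 -0.0123 -0.0037] [-0. -0. -0.]
0.0440 [-0.9288  0.2852 -3.0592] [-0.0708  0.0427 -0.0093] [-0.      0.     -0.0001]
0.0420 [ 0.4701 -0.2567 -3.4917] [-0.0513 -0.014  -0.0339] [-0.  0. -0.]
0.0400 [ 0.4861 -0.1236 -3.1125] [-0.0343  0.0239 -0.0133] [-0.  0. -0.]
0.0380 [-0.233   0.4614 -3.1229] [-0.0509 -0.0164  0.0451] [-0. -0. -0.]
0.0360 [ 0.9625  0.1944 -3.4035] [-0.0501 -0.0348  0.008 ] [-0.  0. -0.]
0.0340 [ 0.2817 -0.5046 -2.5586] [-0.0166 -0.0132 -0.024 ] [-0.      0.     -0.0001]
0.0320 [ 0.3525 -0.4165 -3.2648] [-0.0739 -0.0747 -0.0331] [-0.  0. -0.]
0.0300 [-0.252  -0.6755 -3.4727] [-0.027  -0.0046  0.0066] [-0.  0. -0.]
0.0280 [ 0.4369  0.1656 -3.1945] [-0.0042 -0.0031 -0.0216] [-0.  0. -0.]
33.2667
```

View pics/j1wc.png

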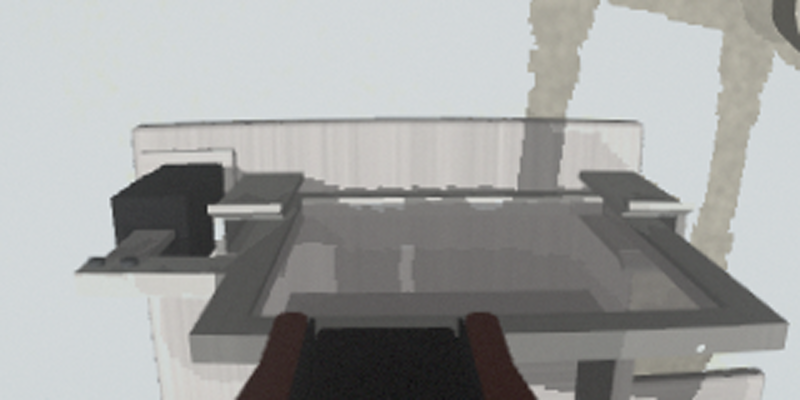

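```bash
python3 - <<'E'
from desc import *
r=descend([.025,.022,.020,.018,.016,.014,.013,.012,.0115,.011,.0105,.010],fmax=22,speed=.02,settle=.15)
print(state()["time"],state()["finger_gap"])
snap("wrist","m1w");snap("side","m1")
d=load("m1w");P=cloud(d,True)
from liftfit import tolift
L=tolift(P,(LIFT[0],LIFT[1],LYAW))
k=(np.abs(L[...,0]+.125)<.012)&(L[...,1]>-.14)&(L[...,1]<-.08)&(L[...,2]>.095)&(L[...,2]<.135);q=L[k];print("bracket",len(q),np.percentile(q,[2,50,98],axis=0))
crop(d,100,100,320,160,2.5,"pics/m1wc.png");crop(load("m1"),200,140,130,130,5,"pics/m1c.png")
E
```

```text
0.0250 [-0.4983 -0.3028 -2.9027] [-0.113  -0.0041  0.008 ] [ 0. -0.  0.]
0.0220 [ 0.3409  0.684  -2.6149] [-0.0843  0.0343  0.0207] [ 0. -0.  0.]
0.0200 [-0.6972 -0.295  -2.7471] [-0.0456 -0.0384 -0.0327] [-0. -0. -0.]
0.0180 [-1.4563  2.2811  3.3822] [-0.0925  0.2772 -0.077 ] [0.0001 0.0001 0.0007]
0.0160 [-1.9645  2.2415  2.8672] [-0.0192  0.2323 -0.0319] [0.0001 0.0001 0.0001]
0.0140 [-0.0033  1.8184  1.0867] [ 0.0684 -0.0205 -0.0334] [ 0.      0.     -0.0003]
0.0130 [-0.3921  2.7003  1.9959] [ 0.0628  0.0487 -0.0398] [ 0.      0.0001 -0.0001]
0.0120 [-0.2065  2.8196  3.5205] [ 0.096   0.0821 -0.0124] [0.     0.0001 0.    ]
0.0115 [-0.7912  2.899   5.4716] [ 0.1631  0.1856 -0.0161] [0.0001 0.     0.0004]
0.0110 [-0.0946  2.2542  6.9304] [ 0.1544  0.3336 -0.0316] [0.0001 0.     0.0009]
0.0105 [-2.7942  2.5049  9.2271] [ 0.2487  0.5385 -0.0495] [0.0002 0.     0.0014]
0.0100 [-2.4399  2.4866 10.1162] [ 0.2446  0.6714 -0.0427] [0.0002 0.     0.0019]
38.2667 0.033995790296704534
bracket 945 [[-0.1307 -0.1278  0.0985]
 [-0.1278 -0.1046  0.1232]
 [-0.1212 -0.0812  0.1251]]
```

View pics/m1wc.png

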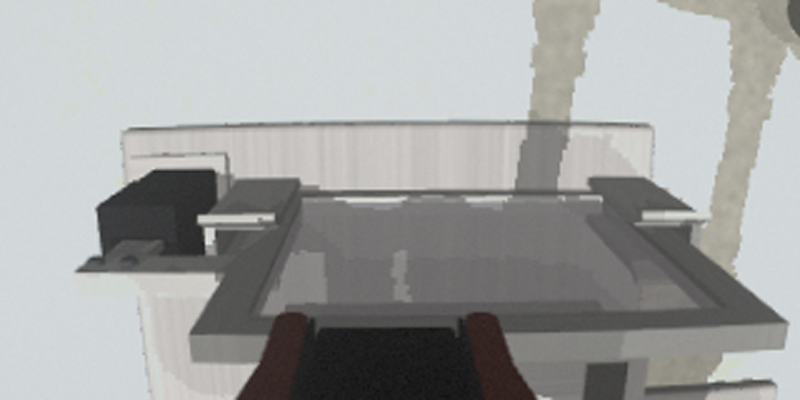

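View pics/m1c.png

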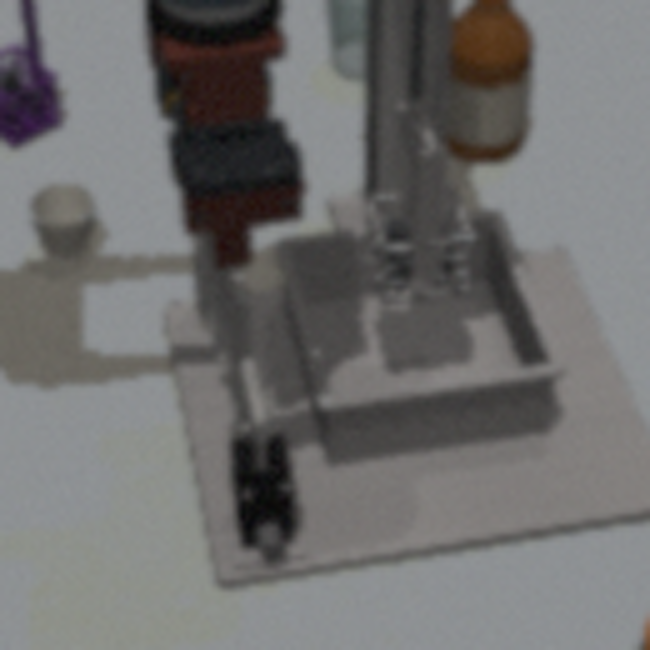

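```bash
python3 - <<'E'
from desc import *
r=descend([.009,.008,.007,.006,.005],fmax=22,speed=.02,settle=.15)
print(state()["time"],state()["finger_gap"])
snap("wrist","n1w")
from liftfit import tolift
d=load("n1w");P=cloud(d,True)
L=tolift(P,(LIFT[0],LIFT[1],LYAW))
for lo,hi in [(-.08,-.055),(-.01,.02),(.02,.045),(.055,.08)]:
    k=(np.abs(L[...,0]+.125)<.012)&(L[...,1]>lo)&(L[...,1]<hi)&(L[...,2]>.15)&(L[...,2]<.19);q=L[k];print(lo,len(q),np.percentile(q[:,2],[50,90,98]))
k=(np.abs(L[...,0]+.125)<.015)&(L[...,1]>-.14)&(L[...,1]<-.1)&(L[...,2]>.092)&(L[...,2]<.135);q=L[k];print("bracket",len(q),np.percentile(q,[2,50,98],axis=0))
# same in the i1w picture, bottom=.0991
L=tolift(cloud(load("i1w"),True),(LIFT[0],LIFT[1],LYAW)); 
for lo,hi in [(-.08,-.055),(-.01,.02),(.02,.045),(.055,.08)]:
    k=(np.abs(L[...,0]+.125)<.012)&(L[...,1]>lo)&(L[...,1]<hi)&(L[...,2]>.237)&(L[...,2]<.277);q=L[k];print("i1",lo,len(q),np.percentile(q[:,2],[50,90,98])-.0871)
k=(np.abs(L[...,0]+.125)<.015)&(L[...,1]>-.14)&(L[...,1]<-.1)&(L[...,2]>.179)&(L[...,2]<.222);q=L[k];print("bracket",len(q),np.percentile(q,[2,50,98],axis=0)-[0,0,.0871])
E
```

```text
0.0090 [-2.9594  2.4433 12.7035] [0.2775 0.7941 0.0586] [0.0004 0.     0.0029]
0.0080 [-2.9776  1.6733 16.4529] [0.3664 0.8213 0.0979] [0.0007 0.0001 0.0038]
0.0070 [-3.4471  2.3836 20.83  ] [0.5334 0.8357 0.1705] [0.0011 0.0001 0.0048]
stop
39.5667 0.03382677127886115
-0.08 686 [0.1701 0.1716 0.172 ]
-0.01 719 [0.1706 0.1834 0.1887]
0.02 725 [0.1703 0.1715 0.172 ]
0.055 665 [0.1702 0.1715 0.1719]
bracket 590 [[-0.1305 -0.1283  0.0945]
 [-0.1269 -0.114   0.1233]
 [-0.1207 -0.1006  0.1252]]
i1 -0.08 680 [0.1702 0.1716 0.172 ]
i1 -0.01 601 [0.1704 0.1717 0.1862]
i1 0.02 731 [0.1705 0.1717 0.1721]
i1 0.055 650 [0.1703 0.1716 0.1721]
bracket 577 [[-0.1305 -0.1283  0.0934]
 [-0.1269 -0.1147  0.1233]
 [-0.121  -0.1007  0.1251]]
```

```bash
python3 - <<'E'
from desc import *
from liftfit import tolift
move_l(gtcp(.0115),.02);hold(.2);print(state()["ft_force"])
gripper_open();hold(.3);s=state();print(s["finger_gap"],s["ft_force"])
p=np.array(s["ee_pos"]);move_l(p+[0,0,.06],.08);move_l(p+[-.07,0,.13],.2);hold(.3)
print(state()["ft_force"],state()["time"])
d=snap("wrist","z1w");snap("side","z1");snap("scene","z1s")
L=tolift(cloud(d,True),(LIFT[0],LIFT[1],LYAW))
for lo,hi in [(-.08,-.055),(.02,.045),(.055,.08)]:
    k=(np.abs(L[...,0]+.125)<.015)&(L[...,1]>lo)&(L[...,1]<hi)&(L[...,2]>.15)&(L[...,2]<.19);q=L[k];print(lo,len(q),np.percentile(q[:,2],[50,90,98]),np.percentile(q[:,0],[2,98]))
k=(np.abs(L[...,0]+.125)<.015)&(L[...,1]>-.14)&(L[...,1]<-.1)&(L[...,2]>.092)&(L[...,2]<.135);q=L[k];print("bracket",len(q),np.percentile(q,[2,50,98],axis=0))
crop(load("z1"),200,60,150,180,3.3,"pics/z1c.png");crop(load("z1s"),205,150,190,150,4,"pics/z1sc.png")
E
```

```text
[1.3984 1.2667 4.7489]
0.0877760913323234 [ 0.2643 -0.3132 -1.147 ]
[-0.2077 -0.2932 -0.1619] 43.2917
-0.08 260 [0.1697 0.1714 0.172 ] [-0.1304 -0.122 ]
0.02 265 [0.1701 0.1718 0.1724] [-0.1305 -0.1223]
0.055 55 [0.1652 0.1716 0.1719] [-0.1298 -0.123 ]
bracket 176 [[-0.1319 -0.1259  0.0932]
 [-0.1287 -0.1104  0.1191]
 [-0.122  -0.1003  0.1254]]
```

View pics/z1w.png

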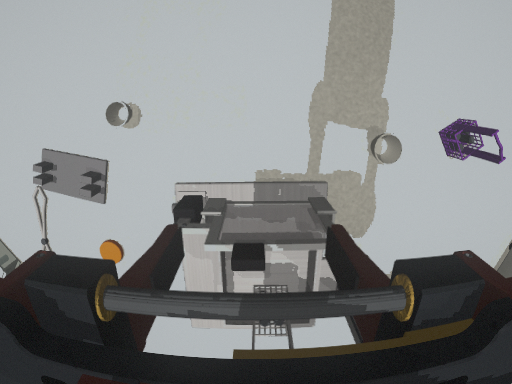

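View pics/z1c.png

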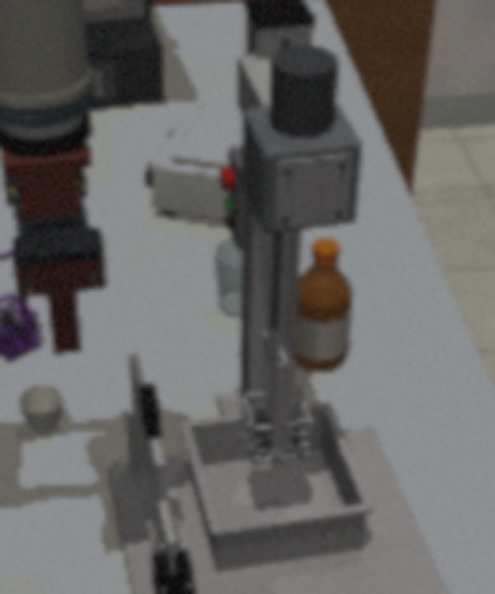

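View pics/z1sc.png

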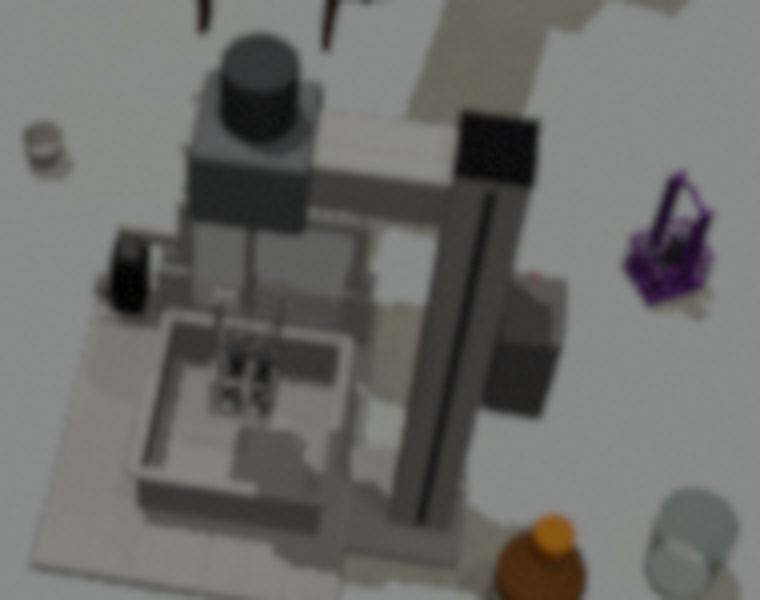

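```bash
python3 - <<'E'
from bench import *
s=state();print(s["time"],s["ft_force"],s["dq"].round(3))
print(job_done())
E
```

```text
43.4417 [-0.20155847  0.57240627 -0.49606235] [ 0.    -0.004 -0.003 -0.001  0.003  0.001]
the job is handed in; nothing more can be done
None
```

The job is handed in, at about 43 s of the 72 s allowed. By my last checks both the basket and the guard are in place; `job_done()` reports no verdict.

- **Basket:** I gripped it across the straps with the tool tilted 37°, passed the bar over the hook tip and lowered it until the hook took the weight. I then let go and backed off along the tool axis. The wrist picture showed the hook tip in front of the bar, and the later pictures show the basket hanging upright. Wrist force was near zero after release.
- **Guard:** I took it by the black grip and lowered it into the channels. The switch slot was about 3 mm to +y of its nominal place in the images, so I aimed there, and the tongue entered without resistance.
- **Pressing home:** The cam gave about 6 N of resistance from 8 mm before home. The guard then stopped on the tray, and I pressed with about 25 N, well under the 60 N limit. After release its top edge measured 172 mm at both ends, which means it is level with its foot on the tray at 12 mm and the tongue about 30 mm deep.
- **Other things on the bench:** The ones visible in the last pictures, and the purple look-alike, appeared unmoved. The robot ended clear of everything.

Early on, the scene and side camera fits put the lift up to 9 mm apart. I used the closer wrist-camera measurements instead, which agreed to about 2 mm and fitted both placements. The cam travel could not be seen directly; I infer it from the guard's depth and the forces.

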